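Lock the air-filter cover with the driver from the tool block

TASK

Pull the green wide-bladed driver up out of the wooden tool block and use its blade, never the fingers, to turn both slotted brass fasteners on the air-filter housing clockwise to their stops, so that the cover is locked. Then put the driver, blade down, in the steel cup and let go of it. Leave the red and yellow screwdrivers standing in the block.

Things in the scene. Friction and masses are not known exactly. Their poses are not given: they have to be found in the camera images.
- green_driver: driver, upright and blade down in a well of the block. Handle green with black foot and cap, flat-sided, 24 mm (its x) by 30 mm (y), 81 mm tall; below it an 8 mm steel shank with a flat blade 16 mm wide (along y), 4 mm thick (2.8 at the tip), 65 mm from handle to tip. Origin on the axis at the handle's underside, which rests on the block; z up along the axis. About 0.11 kg
- driver_tip (a point): middle of the blade's lower end, 65 mm below the driver's origin; axes as the driver's (blade's width along y)
- driver_grip (a point): point on the driver's axis to grip, 56 mm above its origin (121 mm above the tip); grip across x, the 24 mm wide flat sides
- red_screwdriver: ordinary screwdriver with round red handle, 200 mm long, handle 100 mm long and 31 mm thick, standing tip down in another well; origin at the lower end of its handle, z up. Not needed
- yellow_screwdriver: as the red one, with yellow handle; in the remaining well. Not needed
- tool_block: wooden block fixed to the counter, 62 mm (x) by 172 mm (y), 102 mm tall, three wells 11 by 23 mm, open to the counter, in a row along its y, 62 mm apart, the middle one at its centre; origin at the centre of its underside, z up
- filter_housing: grey air-filter housing with black cover, fixed to the counter, 92 mm (x) by 158 mm (y), cover top 58 mm above the counter, two fasteners on the cover at y = +45 mm and -45 mm; origin at the centre of its underside, z up; its y points to the robot's left, give or take
- left_slot (a point): centre of the slot's floor in the brass fastener at the housing's +y, 62 mm above the counter. z up, y along the slot, turning with it. Slot 7 mm wide, 6 mm deep, 28 mm long, open at both ends; round the head stands a fixed aluminium collar, inner diameter 36 mm, its top 70 mm above the counter
- right_slot (a point): the same for the fastener at the housing's -y
- left_fastener (a joint): turn of the left fastener, rad, clockwise from above is positive; starts at 0 to 0.25, stop at 1.3, where the slot points at the white marks outside the collar. It stays where it is left (friction about 0.06 N m)
- right_fastener (a joint): the same for the right fastener
- tool_cup: empty steel cup fixed to the counter, outer diameter 84 mm, inner 78 mm, 85 mm tall, inner floor 5 mm above the counter; origin at the centre of its underside, z up

How it is judged:
By the outcome, as a careful person would: the job done as asked, in the order asked, and still so for the second after the job is handed in, with the robot touching nothing.
It also fails if it takes over 67 s, if anything falls off the work surface, if the arm or the gripper's body presses on something with over 40 N, if the wrist force passes 120 N, or if a joint passes its speed limit or range.

ROBOT

A 6-joint arm with a two-finger parallel gripper is mounted at the origin on a cart in front of the work surface, level with it; the furniture and walls round the work are solid. World frame = base frame: x ahead of the robot, y to its left, z up, the work surface at z = 0. Lengths are in mm, angles in rad, forces in N, time in s.
With the tool pointing down it reaches from about 275 to 750 mm from the base axis. Payload 10.2 kg.
Tool frame: the origin (TCP) lies at the very end of the fingers, on their centre line; the grasp point (between the pads) lies 19 mm behind it; z points along the fingers, y is the direction in which the jaws open and shut (so a half turn about z gives the same grasp; the last joint's range is limited). The gripper opens to 85 mm and grips with 20 to 120 N. Pads are 22 mm wide; open, the fingers measure 114 mm over their backs; the gripper's body (76 mm by 85 mm) begins 54 mm behind the grasp point. The pads swing forward as they close: fully open they stand 13 mm farther back than shut.
Start: joints at [-1.403, 0.313, 1.498, -0, 1.331, -0.223], TCP at [199.975, -485.429, 231.294] pointing down, gripper open.
Joint ranges: [-2.94, 2.94], [-0.97, 2.17], [0.19, 2.56], [-1.23, 4.37], [0.02, 3.11], [-2.88, 2.88]. Speed limits (rad/s): [2.39, 2.39, 3.01, 3.14, 3.14, 3.14].

INTERFACE

Orientations are given as a unit quaternion [w, x, y, z].
In Python, from rig import * gives the robot as it stands. The module is installed in compiled form; this text tells all that it offers.
- The arm moves only by the shell command python3 -m crank 'ROWS' [FORCE]. ROWS is a JSON object of lists of equal length, an entry for each row: "dp": the shift along the world's x, y, z in cm, a list of three; "delta_rot": the turn, a rotation vector about the world's x, y, z in degrees, a list of three; "claw": the closure in counts, from 0 (fully open) to 255 (shut). A call has 1 to 10 rows; each row shifts and turns the commanded pose from where the row before left it; what a row does not reach is not made up. A row lasts 1/10 s, in which the tool goes at most 50 mm and 8.59 degrees, less where a joint would pass 70% of its speed; a pose out of reach is approached as far as the arm can. A call is refused whole if a number of a shift passes 5 or a number of a turn 8.59, either way. A call with a gripper value outside its range is refused whole. The fingers move at their own pace and stop on an object; FORCE is the grip in N (left out, the last holds). Time passes only in rows, so rows that do not move let the fingers close. It gives the time, the measured TCP pose, the force and the opening at its end, in the units of the state.
- sense(): the state, without advancing time (a new reading comes with each control period).
- capture(name): name is "scene" or "top"; returns (picture, depth): 480x640x3 uint8, red, green, blue; 480x640 float32, mm along the optical axis (not along the pixel's ray), 0 where there is no reading.
- camera_model(name): a dict with "fx", "fy", "cx", "cy" (pixels), "cam_to_world" (4x4, takes a point from camera to world coordinates). Camera axes: x right, y up, looking along -z (the intrinsics and any distortion apply to the point x, -y, -z); pixel columns grow to the right and rows downward; lengths in mm; the calibration is good to about 2 mm. A picture is of the moment at which its call begins. camera_model takes no time and is no camera call.
- finish_job(): hands the job in, once; it reports no verdict.
Trained networks look in the newest picture that a camera, given by its name, has taken for a name from the list of things; names that differ only in an ending like _2 or _b are one class to them, and where a whole thing is asked for, a point or a joint stands for the part that bears it (a point fixed in the world has none). Each returns a list of dicts, best first, with "p" (0 to 1); they miss things now and then, are a little off and sometimes report something else, mostly with a low value. They report only what shows in the picture. A call takes as long as a camera call.
- boxes_of(camera, target): "centre" ([column, row] in pixels, amid what is visible of it).
- masks_of(camera, target): "region" (480x640 bool, what is visible of it) and "centre" ([column, row] in pixels, amid what is visible of it).
- pinpoint(camera, target): "centre" ([column, row] in pixels: a listed point, or the origin of a listed thing).
The state is a dict: "time_s": time; "joints": joint angles; "dq": joint speeds; "tau": joint torques, N m; "eef_pos": TCP position; "ee_rot": TCP orientation; "force": force on the tool from outside, world axes, zero at the start; "wrist_torque": the same for the moment, N m; "grip_width": opening from 0.0 (shut) to 1.0 (fully open).
Only numpy, scipy, OpenCV 4.12 (cv2) and the standard library are available. Lean on these libraries where they do the work, as an engineer would, in place of code of your own. Each camera call takes 0.05 s, during which the arm holds its last target.

## Working session

There is one attempt and no reset: what is moved stays moved. The work goes in short steps, Python scripts to look and compute and a shell command to move; the robot and the scene stay as the last step left them, time stands still between calls to the robot, and variables do not carry over. Pictures are saved under pics/ and viewed, and the job is handed in when it is done.

```bash
mkdir -p pics; cat > h.py <<'E'
from rig import *
import numpy as np, cv2, os
def snap(cam):
    im,d=capture(cam)
    n=0
    while os.path.exists(f'pics/{cam}{n}.png'): n+=1
    cv2.imwrite(f'pics/{cam}{n}.png',im[:,:,::-1]); np.savez(f'pics/{cam}{n}.npz',im=im,d=d)
    print(f'pics/{cam}{n}.png'); return im,d
def ray(cam,uv):
    m=camera_model(cam); T=np.array(m['cam_to_world'])
    u,v=uv
    r=np.array([(u-m['cx'])/m['fx'],-(v-m['cy'])/m['fy'],-1.0])
    return T[:3,3],T[:3,:3]@r
def at_depth(cam,uv,z):
    o,r=ray(cam,uv); return o+r*z
def at_z(cam,uv,z):
    o,r=ray(cam,uv); return o+r*(z-o[2])/r[2]
def proj(cam,p):
    m=camera_model(cam); T=np.array(m['cam_to_world']); q=T[:3,:3].T@(np.array(p)-T[:3,3])
    return np.array([m['cx']+m['fx']*q[0]/-q[2], m['cy']-m['fy']*q[1]/-q[2]])
def tri(rays):
    A=np.zeros((3,3));b=np.zeros(3)
    for o,r in rays:
        r=r/np.linalg.norm(r);P=np.eye(3)-np.outer(r,r);A+=P;b+=P@o
    x=np.linalg.solve(A,b); 
    res=[np.linalg.norm((np.eye(3)-np.outer(r,r)/(r@r))@(x-o)) for o,r in rays]
    return x,res
E
python3 - <<'E'
from h import *
np.set_printoptions(precision=3,suppress=True)
for c in ("scene","top"):
    im,d=snap(c); m=camera_model(c); print({k:np.array(v) for k,v in m.items()})
s=sense(); print(s)
E
```

```text
pics/scene0.png
{'fx': array(561.926), 'fy': array(561.926), 'cx': array(320.634), 'cy': array(236.488), 'cam_to_world': array([[  -0.695,    0.541,   -0.474, -104.534],
       [  -0.719,   -0.539,    0.439,  671.682],
       [  -0.018,    0.645,    0.764, 1104.637],
       [   0.   ,    0.   ,    0.   ,    1.   ]])}
pics/top0.png
{'fx': array(532.758), 'fy': array(532.758), 'cx': array(317.996), 'cy': array(237.362), 'cam_to_world': array([[  -0.028,    0.997,   -0.074,  441.451],
       [  -0.999,   -0.026,    0.026,  111.986],
       [   0.024,    0.074,    0.997, 1139.5  ],
       [   0.   ,    0.   ,    0.   ,    1.   ]])}
{'time_s': 0.1, 'joints': array([-1.403,  0.313,  1.498,  0.   ,  1.331, -0.223]), 'dq': array([ 0.001, -0.001, -0.002,  0.001, -0.001, -0.001]), 'tau': array([  0.003, -41.29 , -26.014,  -0.   ,   0.003,   0.   ]), 'eef_pos': array([ 199.952, -485.185,  230.802]), 'ee_rot': array([-0.001,  0.981,  0.194,  0.   ]), 'force': array([-0.859,  0.631, -0.26 ]), 'wrist_torque': array([ 0.007, -0.009,  0.041]), 'grip_width': 1.002938192043948}
```

View pics/scene0.png

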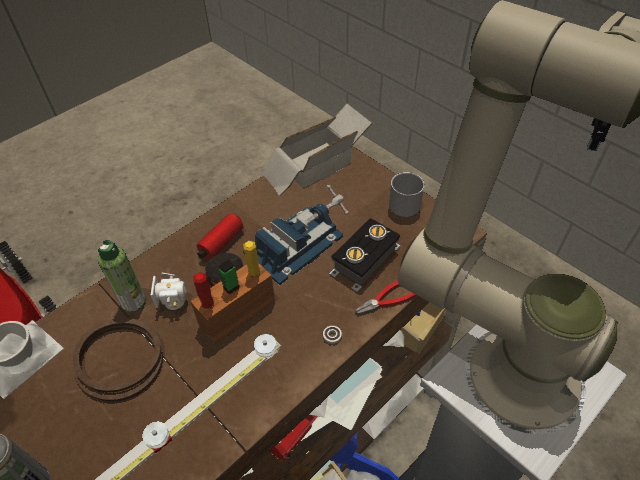

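View pics/top0.png

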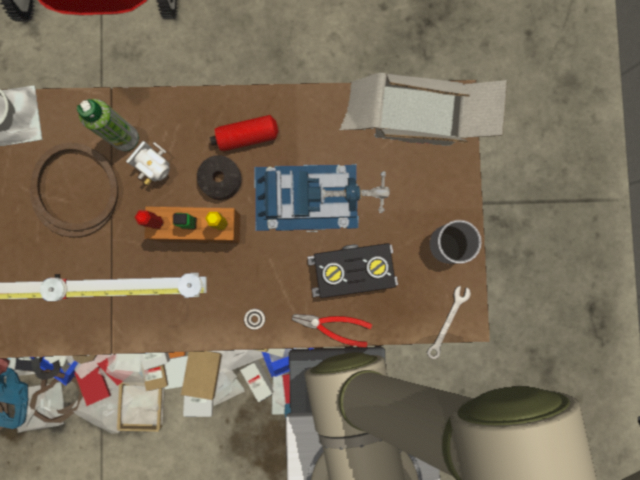

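```bash
python3 - <<'E'
from h import *
np.set_printoptions(precision=2,suppress=True)
R={}
for c in ("top","scene"):
    for t in ("green_driver","driver_grip","left_slot","right_slot","tool_cup","tool_block","filter_housing","red_screwdriver","yellow_screwdriver"):
        r=pinpoint(c,t); print(c,t,[(np.array(x['centre']),round(x['p'],2)) for x in r[:3]])
        if r: R.setdefault(t,[]).append(ray(c,r[0]['centre']))
for t,rs in R.items():
    if len(rs)==2: print(t,*tri(rs))
E
```

```text
top green_driver [(array([188.6, 224.2]), 0.55)]
top driver_grip [(array([183.4, 224.4]), 0.9)]
top left_slot [(array([335.1, 273.3]), 0.75)]
top right_slot [(array([371.5, 267.4]), 0.45)]
top tool_cup [(array([450. , 244.6]), 0.66)]
top tool_block [(array([197.6, 230.1]), 0.84), (array([156.5, 223. ]), 0.3)]
top filter_housing [(array([354.4, 268.2]), 0.97)]
top red_screwdriver [(array([155.7, 227.3]), 0.85)]
top yellow_screwdriver [(array([219.7, 223.4]), 0.69), (array([450.1, 244.1]), 0.58)]
scene green_driver [(array([230.7, 289.6]), 0.83)]
scene driver_grip [(array([228.7, 270.5]), 0.65)]
scene left_slot [(array([356.8, 252.7]), 0.58)]
scene right_slot [(array([376.9, 232.8]), 0.66)]
scene tool_cup [(array([404.8, 208.1]), 0.94)]
scene tool_block [(array([237.7, 310.4]), 0.94)]
scene filter_housing [(array([366.4, 259.8]), 0.98), (array([237.8, 313.5]), 0.35)]
scene red_screwdriver [(array([208.5, 301.4]), 0.73)]
scene yellow_screwdriver [(array([253.4, 269.1]), 0.93)]
green_driver [550.71 337.11  96.45] [np.float64(0.333229344041061), np.float64(0.3332293440411439)]
driver_grip [544.4  332.52 167.32] [np.float64(1.4185019454750498), np.float64(1.4185019454751864)]
left_slot [445.62  50.18  65.02] [np.float64(2.2988536626723284), np.float64(2.298853662672383)]
right_slot [453.61 -25.01  68.48] [np.float64(4.749480011006487), np.float64(4.7494800110065984)]
tool_cup [ 503.33 -206.92  -18.98] [np.float64(0.08238392338885982), np.float64(0.08238392338885389)]
tool_block [545.83 335.34  16.67] [np.float64(0.7444331117072979), np.float64(0.7444331117076302)]
filter_housing [455.22   2.94 -14.03] [np.float64(3.2261692402267244), np.float64(3.2261692402266884)]
red_screwdriver [544.81 395.73 118.33] [np.float64(0.6902033239557284), np.float64(0.6902033239556238)]
yellow_screwdriver [548.41 273.32 113.31] [np.float64(1.085287902639728), np.float64(1.0852879026395632)]
```

```bash
python3 - <<'E'
import cv2
a=cv2.imread('pics/top0.png');b=cv2.imread('pics/scene0.png')
c1=cv2.resize(a[235:305,300:400],None,fx=8,fy=8,interpolation=cv2.INTER_CUBIC)
cv2.imwrite('pics/c1.png',c1)
cv2.imwrite('pics/c2.png',cv2.resize(a[195:250,130:245],None,fx=6.5,fy=6.5,interpolation=cv2.INTER_CUBIC))
cv2.imwrite('pics/c3.png',cv2.resize(b[210:295,325:410],None,fx=7,fy=7,interpolation=cv2.INTER_CUBIC))
cv2.imwrite('pics/c4.png',cv2.resize(b[230:350,185:285],None,fx=5,fy=5,interpolation=cv2.INTER_CUBIC))
E
```

```text
(no output)
```

View pics/c1.png

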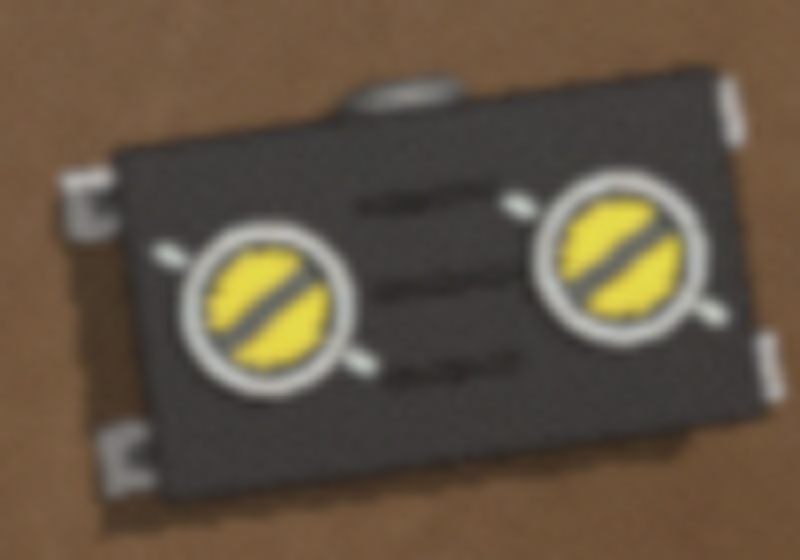

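View pics/c2.png

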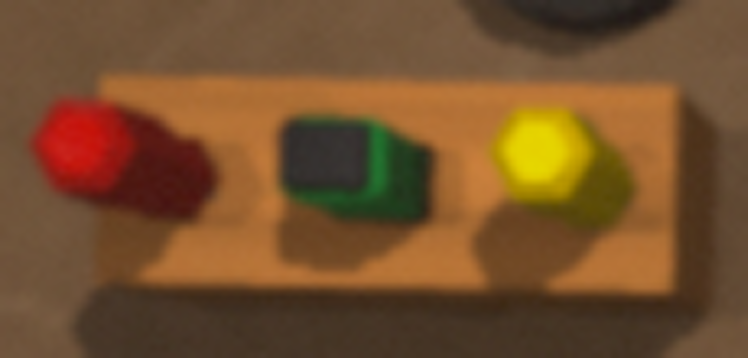

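View pics/c3.png

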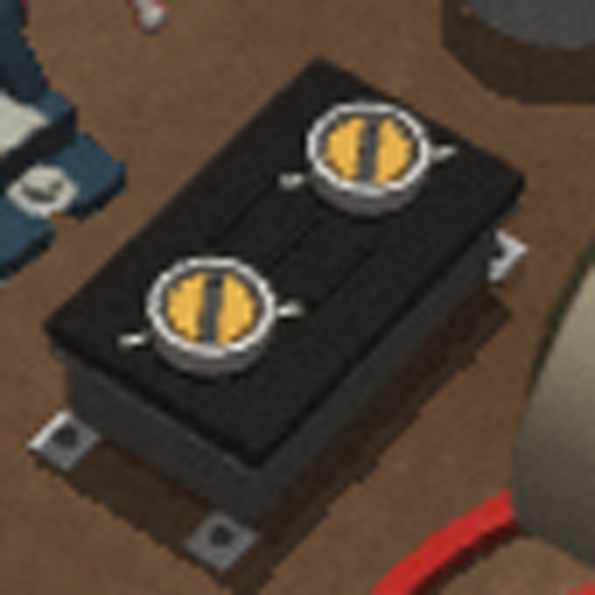

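View pics/c4.png

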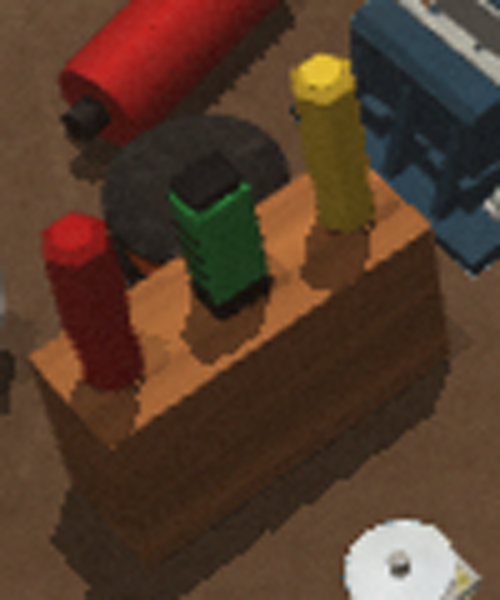

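```bash
cat > meas.py <<'E'
from h import *
def cloud(cam,d):
    m=camera_model(cam);T=np.array(m['cam_to_world'])
    v,u=np.mgrid[0:480,0:640]
    r=np.stack([(u-m['cx'])/m['fx'],-(v-m['cy'])/m['fy'],-np.ones_like(d)],-1)*d[...,None]
    return r@T[:3,:3].T+T[:3,3]
def centroid(mask):
    v,u=np.nonzero(mask); return np.array([u.mean(),v.mean()])
E
python3 - <<'E'
from meas import *
np.set_printoptions(precision=2,suppress=True)
F={}
for c in ("top","scene"):
    z=np.load(f'pics/{c}0.npz');im=z['im'];d=z['d'];P=cloud(c,d)
    hsv=cv2.cvtColor(im,cv2.COLOR_RGB2HSV)
    y=cv2.inRange(hsv,(15,110,110),(35,255,255))
    # fasteners
    exp=[proj(c,(446,50,68)),proj(c,(455,-30,68))]
    for i,e in enumerate([ (333.5,273.5),(377.5,267.5)] if c=='top' else [(355.5,254.5),(377.5,231.5)]):
        w=np.zeros_like(y);cv2.circle(w,tuple(int(round(x)) for x in e),11,255,-1)
        mm=(y>0)&(w>0); 
        ct=centroid(mm)
        sat=hsv[...,1].astype(float)
        # ellipse hull of yellow
        pts=np.argwhere(mm)[:,::-1].astype(np.int32); hull=cv2.convexHull(pts); 
        M=cv2.moments(hull);hc=np.array([M['m10'],M['m01']])/M['m00']
        print(c,i,mm.sum(),ct,hc,at_z(c,ct,68),'depth z',np.median(P[mm][:,2]))
        F.setdefault(i,[]).append(ray(c,hc))
    # block top
    bm=(np.abs(P[...,2]-102)<6)&(np.abs(P[...,0]-548)<60)&(np.abs(P[...,1]-335)<110)&(d>0)
    p=P[bm][:,:2].astype(np.float32); rc=cv2.minAreaRect(p); print(c,'block',rc,'z',np.median(P[bm][:,2]),p.min(0),p.max(0))
    gm=(P[...,2]>176)&(P[...,2]<190)&(np.abs(P[...,0]-548)<40)&(np.abs(P[...,1]-335)<30)
    p=P[gm][:,:2].astype(np.float32); print(c,'cap',gm.sum(),cv2.minAreaRect(p),'z',np.median(P[gm][:,2]),p.mean(0))
    cm=(np.abs(P[...,2]-83)<5)&(np.abs(P[...,0]-503)<70)&(np.abs(P[...,1]+200)<70)
    p=P[cm][:,:2].astype(np.float32); print(c,'cup',cm.sum(),cv2.minEnclosingCircle(p),p.min(0),p.max(0), np.median(P[cm][:,2]))
    tb=(np.abs(P[...,0]-380)<20)&(np.abs(P[...,1]-250)<20); print('table z',np.median(P[tb][:,2]))
for i in F: print(tri(F[i]))
E
```

```text
top 0 136 [333.02 273.01] [333. 273.] [447.97  56.1   68.  ] depth z 65.06838642472417
top 1 132 [377.03 266.86] [377.05 266.84] [457.82 -32.97  68.  ] depth z 65.13934527558024
top block ((553.2825317382812, 336.7160339355469), (172.5628204345703, 62.633216857910156), 87.51774597167969) z 100.74923919324965 [519.21 249.85] [586.52 423.82]
top cap 174 ((552.9421997070312, 335.8600158691406), (26.48340606689453, 20.677505493164062), 88.49698638916016) z 180.97002510974642 [552.8  335.97]
top cup 271 ((504.51556396484375, -196.97459411621094), 43.48005294799805) [ 462.41 -240.36] [ 546.92 -154.24] 82.19181824342559
table z -1.9070381021183493
scene 0 78 [354.71 253.74] [354.82 253.63] [443.74  56.09  68.  ] depth z 66.07900932977327
scene 1 68 [377.21 231.1 ] [377.18 231.09] [453.75 -33.37  68.  ] depth z 66.92100024777301
scene block ((550.1600341796875, 334.99365234375), (173.3683319091797, 66.52798461914062), 87.05413818359375) z 100.84913207677539 [514.2 248.7] [586.96 422.34]
scene cap 112 ((549.074462890625, 335.84405517578125), (26.905006408691406, 21.398801803588867), 89.81610870361328) z 181.59152141439677 [548.35 335.5 ]
scene cup 175 ((501.49114990234375, -197.1598358154297), 46.72632598876953) [ 458.61 -241.04] [ 545.69 -152.96] 81.71506825292727
table z -2.3085390903544294
(array([446.79,  54.8 ,  64.56]), [np.float64(1.68136331233129), np.float64(1.6813633123314025)])
(array([456.8 , -34.6 ,  64.45]), [np.float64(1.5693198864279905), np.float64(1.569319886428027)])
```

```bash
python3 -m crank '{"dp":[[0,0,4],[0.5,1.0,4],[1.4,3.3,0],[1.4,3.3,0],[1.4,3.3,0],[1.4,3.3,0],[1.4,3.3,0],[1.4,3.3,0],[1.4,3.3,0],[1.4,3.3,0]],"delta_rot":[[0,0,0],[0,0,0],[0,0,8.1],[0,0,8.1],[0,0,8.1],[0,0,8.1],[0,0,8.1],[0,0,8.1],[0,0,8.1],[0,0,8.1]],"claw":[0,0,0,0,0,0,0,0,0,0]}' 40; python3 -c "
from rig import *;print(sense()['joints'])"
```

```text
time_s: 2.0
eef_pos: [317.3, -210.0, 311.4]
ee_rot: [0.0, 0.722, 0.692, 0.0]
force: [1.6, -0.1, -0.4]
grip_width: 1.0
[-8.95493399e-01 -6.98932650e-02  1.72516283e+00  4.64093048e-05
  1.48581109e+00 -8.51962210e-01]
```

```bash
python3 - <<'E'
from meas import *
for c in ("top","scene"):
    z=np.load(f'pics/{c}0.npz');d=z['d'];P=cloud(c,d)
    for n,(x,y,r) in dict(red=(548,398,40),yel=(548,274,20),vise=(570,70,100),disc=(610,330,25)).items():
        m=(np.hypot(P[...,0]-x,P[...,1]-y)<r)&(d>0); print(c,n,np.percentile(P[m][:,2],99.5))
E
```

```text
top red 203.11091639785874
top yel 203.24042091523864
top vise 80.00135799557438
top disc 38.24841549109335
scene red 202.42242700876741
scene yel 203.9743767824582
scene vise 80.39934344542085
scene disc 37.24062967788035
```

```bash
python3 -m crank '{"dp":[[1.46,3.41,0],[1.46,3.41,0],[1.46,3.41,0],[1.46,3.41,0],[1.46,3.41,0],[1.46,3.41,0],[1.46,3.41,0],[1.46,3.41,0],[1.46,3.41,0],[1.46,3.41,0]],"delta_rot":[[0,0,0],[0,0,0],[0,0,0],[0,0,0],[0,0,0],[0,0,0],[0,0,0],[0,0,0],[0,0,0],[0,0,0]],"claw":[0,0,0,0,0,0,0,0,0,0]}'; python3 -m crank '{"dp":[[1.46,3.41,0],[1.46,3.41,0],[1.46,3.41,-1],[1.46,3.41,-1],[1.46,3.41,-1],[1.46,3.41,-1],[0,0,0],[0,0,0]],"delta_rot":[[0,0,0],[0,0,0],[0,0,0],[0,0,0],[0,0,0],[0,0,0],[0,0,0],[0,0,0]],"claw":[0,0,0,0,0,0,0,0]}'; python3 - <<'E'
from h import *
snap("top");snap("scene")
a=cv2.imread('pics/top1.png');b=cv2.imread('pics/scene1.png')
cv2.imwrite('pics/c5.png',np.hstack([cv2.resize(a[150:270,100:260],(400*4//4*1,300)),cv2.resize(b[180:330,150:350],(400,300))]))
print(sense()['joints'])
E
```

```text
time_s: 3.0
eef_pos: [463.3, 131.2, 311.4]
ee_rot: [0.0, 0.724, 0.69, 0.0]
force: [0.4, -0.1, 0.2]
grip_width: 1.002
time_s: 3.8
eef_pos: [550.5, 334.4, 270.6]
ee_rot: [-0.0, 0.724, 0.69, -0.001]
force: [-0.6, 0.4, -0.1]
grip_width: 0.998
pics/top1.png
pics/scene1.png
[ 3.62970197e-01  5.67509795e-01  1.01604120e+00 -2.30421753e-04
  1.55721734e+00  4.12652345e-01]
```

View pics/c5.png

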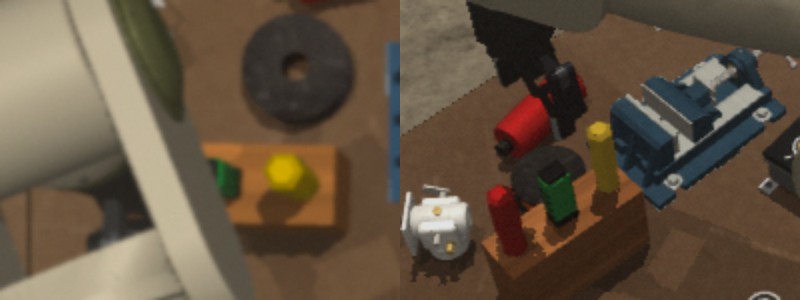

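```bash
python3 - <<'E'
from h import *
b=cv2.imread('pics/scene1.png')
p=sense()['eef_pos']; 
x0,y0,f=180,170,5
c=cv2.resize(b[y0:y0+115,x0:x0+120],None,fx=f,fy=f,interpolation=cv2.INTER_CUBIC)
def dot(q,col):
    u=proj("scene",q); cv2.circle(c,tuple(int(round(v)) for v in ((u[0]-x0+.5)*f,(u[1]-y0+.5)*f)),3,col,-1)
dot(p,(0,0,255)); dot(p+[0,0,100],(255,0,255))
for s in (-57,57):
  for dx in (-11,11): dot(p+np.array([s*np.cos(-.048)-dx*np.sin(-.048),s*np.sin(-.048)+dx*np.cos(-.048),0]),(0,255,255))
dot((551.5,336,183),(255,255,0)); dot((551.5,336,102),(255,255,0))
cv2.imwrite('pics/c6.png',c)
E
```

```text
(no output)
```

View pics/c6.png

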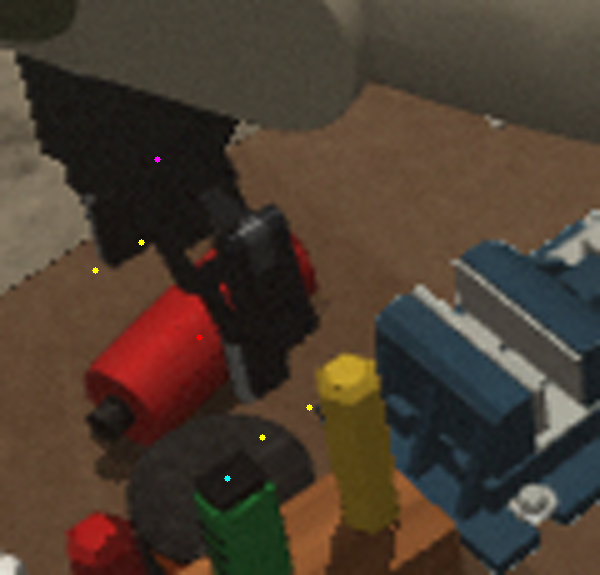

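```bash
python3 -m crank '{"dp":[[0.1,0.16,-2],[0,0,-2.5],[0,0,-2.5],[0,0,-2.5],[0,0,-1.8],[0,0,-1.2],[0,0,-0.5],[0,0,0]],"delta_rot":[[0,0,0],[0,0,0],[0,0,0],[0,0,0],[0,0,0],[0,0,0],[0,0,0],[0,0,0]],"claw":[0,0,0,0,0,0,0,0]}'; python3 - <<'E'
from h import *
snap("scene")
b=cv2.imread('pics/scene2.png')
x0,y0,f=180,220,5
c=cv2.resize(b[y0:y0+115,x0:x0+120],None,fx=f,fy=f,interpolation=cv2.INTER_CUBIC)
cv2.imwrite('pics/c7.png',c)
E
```

```text
time_s: 4.7
eef_pos: [551.7, 335.5, 141.7]
ee_rot: [0.0, 0.724, 0.689, 0.0]
force: [1.1, -0.3, -0.3]
grip_width: 0.996
pics/scene2.png
```

View pics/c7.png

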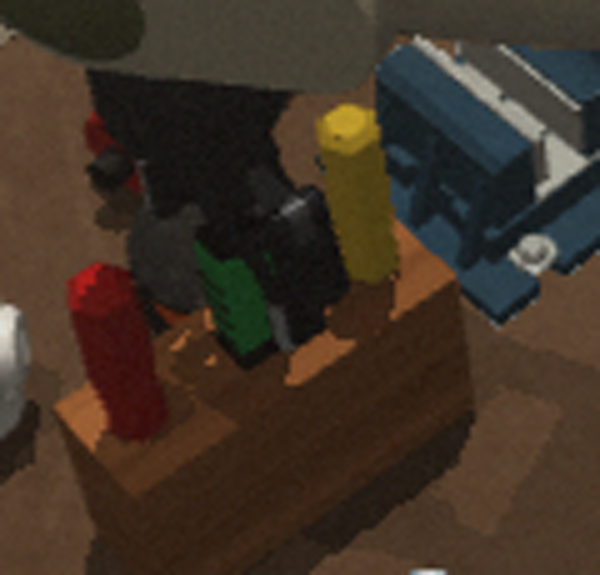

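```bash
python3 -m crank '{"dp":[[0,0,0],[0,0,0],[0,0,0],[0,0,0],[0,0,0],[0,0,0],[0,0,0],[0,0,0]],"delta_rot":[[0,0,0],[0,0,0],[0,0,0],[0,0,0],[0,0,0],[0,0,0],[0,0,0],[0,0,0]],"claw":[60,120,180,255,255,255,255,255]}' 40; python3 -c "
from rig import *;s=sense();print(s['force'],s['wrist_torque'],s['eef_pos'],s['grip_width'])"
```

```text
time_s: 5.55
eef_pos: [551.6, 335.9, 141.6]
ee_rot: [0.0, 0.724, 0.69, 0.0]
force: [-0.7, 0.0, 3.0]
grip_width: 0.279
[-0.74256984  0.04776424  3.0062453 ] [0.00236415 0.08415438 0.03907432] [551.63962403 335.85655277 141.55464832] 0.2788171266882471
```

```bash
python3 -m crank '{"dp":[[0,0,0],[0,0,0],[0,0,0.3],[0,0,1],[0,0,1.5],[0,0,2],[0,0,2],[0,0,2],[0,0,2],[0,0,1.2]],"delta_rot":[[0,0,0],[0,0,0],[0,0,0],[0,0,0],[0,0,0],[0,0,0],[0,0,0],[0,0,0],[0,0,0],[0,0,0]],"claw":[255,255,255,255,255,255,255,255,255,255]}' 80; python3 - <<'E'
from h import *
snap("scene")
b=cv2.imread('pics/scene3.png')
x0,y0,f=180,180,4.5
c=cv2.resize(b[y0:y0+130,x0:x0+140],None,fx=f,fy=f,interpolation=cv2.INTER_CUBIC)
cv2.imwrite('pics/c8.png',c)
print(sense())
E
```

```text
time_s: 6.55
eef_pos: [551.7, 335.8, 263.3]
ee_rot: [0.0, 0.724, 0.69, 0.001]
force: [-0.0, 0.5, -1.7]
grip_width: 0.269
pics/scene3.png
{'time_s': 6.6, 'joints': array([ 3.65712296e-01,  5.74198022e-01,  1.02389191e+00, -5.15578878e-05,
        1.53940562e+00,  4.14779310e-01]), 'dq': array([ 0.00143026,  0.00627322,  0.03935254,  0.0005401 , -0.06173477,
       -0.0007837 ]), 'tau': array([-2.12741643e-01, -4.76945794e+01, -2.35468394e+01,  2.90325923e-03,
       -4.24223836e-02,  1.95348855e-05]), 'eef_pos': array([552.10027053, 335.94204011, 264.6816122 ]), 'ee_rot': array([0.00081237, 0.72423802, 0.68954702, 0.00188076]), 'force': array([ 0.30608531, -0.22745859,  0.14895437]), 'wrist_torque': array([ 0.06901157, -0.0023103 ,  0.05540916]), 'grip_width': 0.2751271418462813}
```

View pics/c8.png

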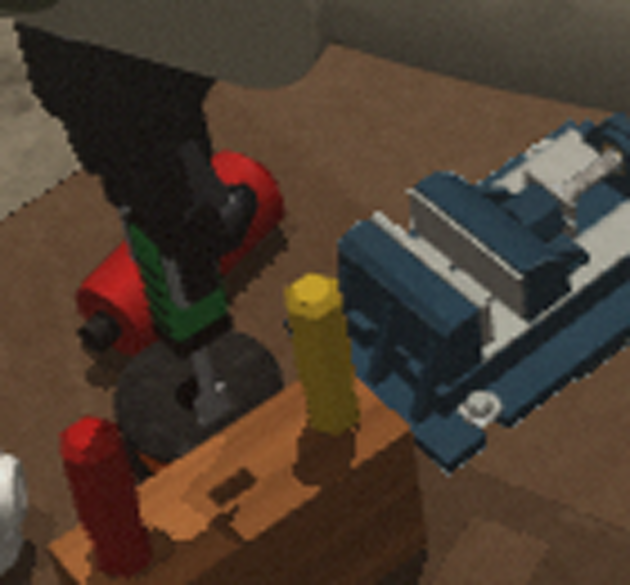

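```bash
python3 - <<'E'
from meas import *
for c,es in (("top",[(333.,273.),(377.,266.8)]),("scene",[(354.8,253.6),(377.2,231.1)])):
    im=np.load(f'pics/{c}0.npz')['im']
    hsv=cv2.cvtColor(im,cv2.COLOR_RGB2HSV).astype(float)
    for e in es:
        # saturation-weighted in world metric; grid at z=68
        C=at_z(c,e,68)
        g=np.arange(-14,14.01,.25); X,Y=np.meshgrid(g,g)
        U=np.array([[proj(c,(C[0]+x,C[1]+y,68)) for x in g] for y in g]).astype(np.float32)
        S=cv2.remap(hsv[...,1].astype(np.float32),U[...,0],U[...,1],cv2.INTER_CUBIC)
        D=cv2.remap(np.clip(im[...,0].astype(np.float32)-im[...,2],0,255),U[...,0],U[...,1],cv2.INTER_CUBIC)
        best=None
        R=np.hypot(X,Y)<12
        for a in np.radians(np.arange(90,170,.5)):
            for o in np.arange(-2,2.1,.25):
                n=-np.sin(a)*X+np.cos(a)*Y-o
                w=R&(np.abs(n)<2); v=D[w].mean()
                if best is None or v<best[0]: best=(v,np.degrees(a),o)
        print(c,e,C,best)
E
```

```text
Traceback (most recent call last):
  File "h.py", line 19, in proj
    m=camera_model(cam); T=np.array(m['cam_to_world']); q=T[:3,:3].T@(np.array(p)-T[:3,3])
ValueError: time passes only in moves, steps and waits
```

```bash
sed -i 's/^import numpy.*/&\nfrom functools import lru_cache\ncamera_model=lru_cache(None)(camera_model)/' h.py; cat > slot.py <<'E'
from meas import *
def slotfit(c,im,e,lo=90,hi=170,zz=68):
        C=at_z(c,e,zz)
        g=np.arange(-14,14.01,.25); X,Y=np.meshgrid(g,g)
        U=np.array([[proj(c,(C[0]+x,C[1]+y,zz)) for x in g] for y in g]).astype(np.float32)
        D=cv2.remap(np.clip(im[...,0].astype(np.float32)-im[...,2],0,255),U[...,0],U[...,1],cv2.INTER_CUBIC)
        best=None
        R=np.hypot(X,Y)<12
        for a in np.radians(np.arange(lo,hi,.5)):
            for o in np.arange(-2,2.1,.25):
                n=-np.sin(a)*X+np.cos(a)*Y-o
                w=R&(np.abs(n)<2); v=D[w].mean()
                if best is None or v<best[0]: best=(v,np.degrees(a),o)
        return C,best
E
python3 - <<'E'
from slot import *
for c,es in (("top",[(333.,273.),(377.,266.8)]),("scene",[(354.8,253.6),(377.2,231.1)])):
    im=np.load(f'pics/{c}0.npz')['im']
    for e in es: print(c,*slotfit(c,im,e))
E
```

```text
top [447.98217218  56.14594575  68.        ] (np.float32(18.795702), np.float64(128.5), np.float64(0.0))
top [457.94670917 -32.9154537   68.        ] (np.float32(19.544779), np.float64(126.0), np.float64(0.0))
scene [443.88331834  55.61838134  68.        ] (np.float32(5.502298), np.float64(128.0), np.float64(-0.25))
scene [453.76288727 -33.37175793  68.        ] (np.float32(6.574411), np.float64(127.50000000000001), np.float64(0.0))
```

```bash
python3 -m crank '{"dp":[[0,0,2],[0,0,2.5],[-0.5,-1,0.5],[-1.1,-2.9,0],[-1.1,-2.9,0],[-1.1,-2.9,0],[-1.1,-2.9,0],[-1.1,-2.9,0],[-1.1,-2.9,0],[-1.1,-2.9,0]],"delta_rot":[[0,0,0],[0,0,0],[0,0,0],[0,0,4],[0,0,6],[0,0,6],[0,0,7],[0,0,6],[0,0,6],[0,0,6]],"claw":[255,255,255,255,255,255,255,255,255,255]}'; python3 -m crank '{"dp":[[-1.1,-2.9,-2],[-0.8,-2.5,-3],[-0.4,-1.3,-3],[0,0,-2],[0,0,0],[0,0,0]],"delta_rot":[[0,0,0],[0,0,0],[0,0,0],[0,0,0],[0,0,0],[0,0,0]],"claw":[255,255,255,255,255,255]}'; python3 - <<'E'
from h import *
snap("scene");snap("top")
print(sense()['eef_pos'],sense()['ee_rot'])
E
```

```text
time_s: 7.6
eef_pos: [468.0, 121.3, 309.9]
ee_rot: [-0.001, 0.435, 0.9, -0.0]
force: [1.2, -0.5, -1.5]
grip_width: 0.273
time_s: 8.2
eef_pos: [446.2, 55.7, 211.4]
ee_rot: [-0.0, 0.437, 0.9, -0.0]
force: [1.4, 1.6, -1.2]
grip_width: 0.272
pics/scene4.png
pics/top2.png
[446.84886568  55.87625041 212.2034924 ] [8.34960395e-04 4.36691484e-01 8.99610904e-01 2.69067325e-04]
```

View pics/scene4.png

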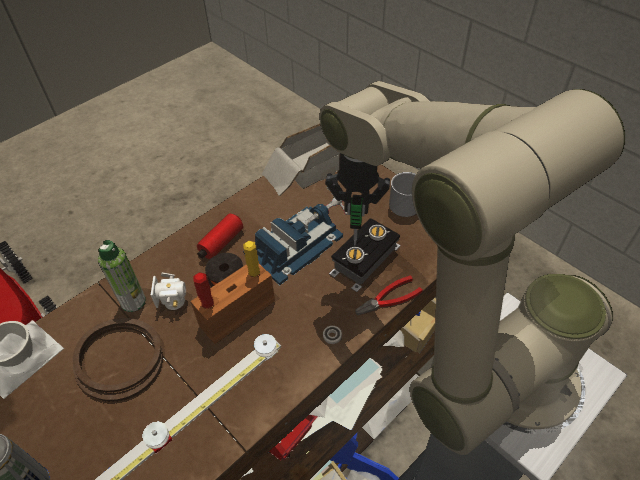

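View pics/top2.png

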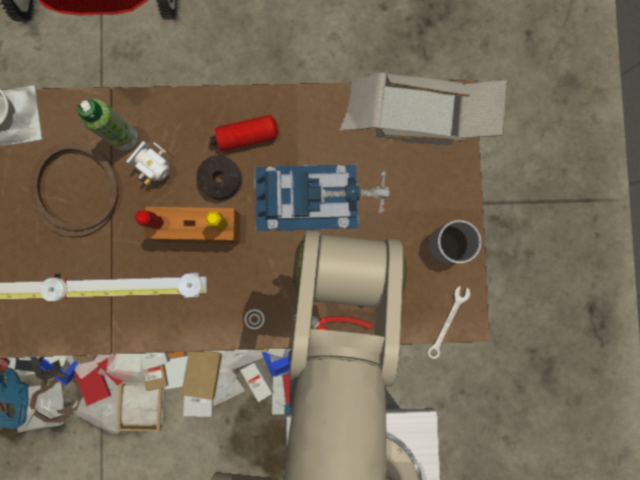

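```bash
cat > ov.py <<'E'
from h import *
import sys,glob
def ov(src,out,x0,y0,w,h,f,pts):
    b=cv2.imread(src); c=cv2.resize(b[y0:y0+h,x0:x0+w],None,fx=f,fy=f,interpolation=cv2.INTER_CUBIC)
    for q,col in pts:
        u=proj("scene",q); cv2.circle(c,tuple(int(round(v)) for v in ((u[0]-x0+.5)*f,(u[1]-y0+.5)*f)),2,col,-1)
    cv2.imwrite(out,c)
def blade(p,psi,dz,n=0):
    a=np.radians(psi); y=np.array([np.cos(a),np.sin(a),0]); x=np.array([-np.sin(a),np.cos(a),0])
    return [p+np.array([0,0,dz])+s*8*y for s in (-1,1)]
E
python3 - <<'E'
from ov import *
p=np.array(sense()['eef_pos'])
R=(0,0,255);Y=(255,255,0);M=(255,0,255)
pts=[(q,R) for q in blade(p,128.2,-104.6)]+[(p+[0,0,-104.6],R),(p+[0,0,-39.6],M)]
ov('pics/scene4.png','pics/c9.png',325,165,85,110,5.4,pts)
r=pinpoint("scene","driver_tip");print(r[:2],proj("scene",p+[0,0,-104.6]))
E
```

```text
[{'centre': [353.6, 242.4], 'p': 0.64}] [354.27609645 242.23489556]
```

View pics/c9.png

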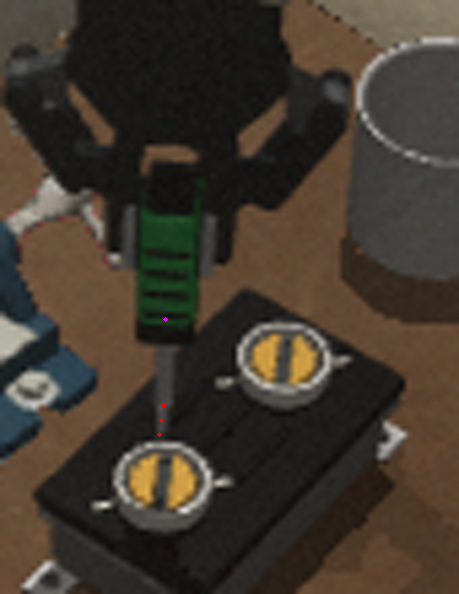

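```bash
python3 -m crank '{"dp":[[0,0,-1.5],[0,0,-1],[0,0,-0.5],[0,0,0],[0,0,0]],"delta_rot":[[0,0,0],[0,0,0],[0,0,0],[0,0,0],[0,0,0]],"claw":[255,255,255,255,255]}'; python3 - <<'E'
from ov import *
snap("scene")
p=np.array(sense()['eef_pos']);print(p)
R=(0,0,255);Y=(255,255,0);M=(255,0,255)
pts=[(q,R) for q in blade(p,128.2,-104.6)]+[(p+[0,0,-104.6],R),(p+[0,0,-75],M),((445.9,56,68),Y)]
ov('pics/scene5.png','pics/c10.png',335,205,45,60,10,pts)
print(proj("scene",p+[0,0,-104.6]),proj("scene",(445.9,56,68)))
im=cv2.imread('pics/scene5.png')
for r in range(228,256,2): print(r,[tuple(int(v) for v in im[r,c]) for c in range(346,366)])
E
```

```text
time_s: 8.85
eef_pos: [446.8, 55.8, 181.7]
ee_rot: [0.0, 0.437, 0.9, 0.0]
force: [0.6, 0.4, -1.1]
grip_width: 0.27
pics/scene5.png
[446.8767659   55.72687783 181.79888595]
[353.95375078 250.47200238] [354.06747592 253.21384895]
228 [(55, 77, 102), (55, 78, 103), (58, 78, 106), (47, 70, 81), (36, 63, 39), (20, 31, 21), (16, 22, 16), (16, 20, 19), (17, 21, 19), (19, 22, 22), (22, 27, 23), (19, 26, 23), (16, 24, 15), (24, 54, 21), (26, 45, 23), (28, 33, 31), (25, 30, 31), (30, 30, 33), (24, 27, 32), (27, 32, 33)]
230 [(55, 79, 104), (58, 81, 105), (55, 75, 102), (50, 71, 85), (32, 61, 38), (32, 61, 28), (32, 63, 29), (32, 63, 30), (28, 60, 24), (29, 59, 26), (30, 62, 25), (31, 63, 25), (28, 60, 25), (29, 60, 25), (23, 40, 26), (28, 30, 34), (28, 30, 33), (31, 34, 35), (29, 27, 31), (26, 29, 31)]
232 [(54, 76, 102), (55, 77, 103), (54, 75, 101), (42, 58, 77), (29, 59, 33), (24, 47, 21), (24, 38, 23), (17, 32, 19), (17, 27, 19), (19, 25, 19), (20, 29, 22), (14, 17, 18), (21, 26, 23), (26, 54, 23), (22, 33, 23), (28, 29, 32), (31, 30, 33), (33, 33, 37), (30, 32, 32), (30, 30, 34)]
234 [(56
[... 2536 characters left out ...]
15, 118), (166, 174, 179), (65, 70, 73), (28, 29, 31), (26, 26, 29)]
252 [(114, 121, 123), (125, 131, 135), (79, 83, 86), (65, 126, 162), (69, 157, 202), (67, 155, 204), (69, 157, 206), (50, 86, 107), (65, 69, 74), (67, 68, 68), (69, 87, 98), (69, 150, 195), (68, 156, 205), (67, 155, 205), (60, 113, 144), (63, 73, 80), (101, 108, 109), (192, 197, 199), (77, 79, 81), (26, 27, 30)]
254 [(144, 150, 156), (114, 119, 121), (63, 64, 65), (66, 146, 192), (71, 159, 206), (69, 158, 206), (70, 157, 206), (34, 72, 97), (31, 36, 41), (60, 63, 62), (65, 108, 131), (68, 152, 199), (67, 155, 204), (71, 159, 207), (66, 156, 204), (40, 63, 81), (83, 87, 90), (161, 169, 173), (113, 124, 129), (174, 190, 194)]
```

View pics/c10.png

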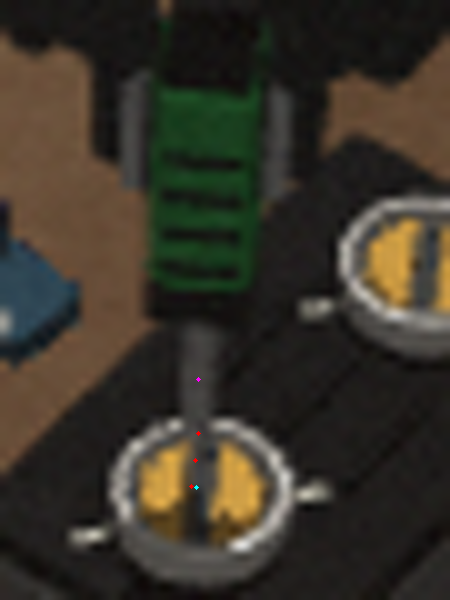

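```bash
python3 -m crank '{"dp":[[-0.2,-0.03,0],[0,0,-0.3],[0,0,0],[0,0,0]],"delta_rot":[[0,0,0],[0,0,0],[0,0,0],[0,0,0]],"claw":[255,255,255,255]}'; python3 - <<'E'
from ov import *
snap("scene")
p=np.array(sense()['eef_pos']);print(p,sense()['force'])
ov('pics/scene6.png','pics/c11.png',335,205,45,60,10,[])
im=cv2.imread('pics/scene6.png').astype(int)
for r in range(238,262,1): print(r,[int(im[r,c,2]) for c in range(348,364)])
print(proj("scene",p+[0,0,-75]),proj("scene",p+[0,0,-104.6]),proj("scene",[p[0],p[1],68]))
E
```

```text
time_s: 9.3
eef_pos: [444.6, 55.5, 178.3]
ee_rot: [-0.0, 0.437, 0.9, 0.0]
force: [0.1, -0.0, -2.0]
grip_width: 0.271
pics/scene6.png
[444.60076697  55.46405299 178.32529065] [ 0.57987404  0.17628606 -0.70649754]
238 [102, 62, 38, 30, 26, 24, 28, 27, 22, 14, 19, 17, 22, 17, 27, 28]
239 [68, 38, 34, 31, 34, 33, 59, 63, 66, 51, 26, 26, 24, 24, 30, 30]
240 [36, 30, 31, 35, 30, 31, 57, 67, 67, 45, 30, 18, 26, 27, 29, 29]
241 [31, 33, 31, 35, 35, 30, 60, 64, 67, 43, 22, 18, 33, 27, 31, 32]
242 [35, 34, 31, 29, 32, 29, 59, 65, 67, 38, 21, 31, 30, 31, 29, 26]
243 [32, 28, 29, 33, 33, 33, 61, 66, 66, 35, 31, 31, 30, 31, 32, 30]
244 [31, 29, 29, 32, 30, 36, 61, 65, 66, 40, 31, 32, 32, 32, 30, 31]
245 [32, 30, 32, 27, 33, 35, 60, 66, 63, 43, 30, 32, 31, 28, 34, 32]
246 [31, 34, 32, 34, 34, 52, 65, 70, 64, 42, 36, 28, 32, 34, 30, 28]
247 [31, 31, 82, 94, 176, 138, 76, 66, 65, 130, 134, 76, 37, 27, 26, 27]
248 [38, 93, 149, 116, 83, 78, 68, 70, 66, 78, 108, 156, 144, 58, 28, 21]
249 [178, 141, 85, 82, 106, 166, 93, 71, 70, 133, 114, 83, 131, 135, 63, 31]
250 [136, 82, 104, 196, 205, 204, 94, 67, 
[... 249 characters left out ...]
3, 205, 205, 116, 88, 189]
254 [68, 190, 205, 208, 205, 100, 67, 54, 129, 199, 204, 204, 203, 84, 89, 174]
255 [96, 138, 200, 203, 204, 91, 38, 35, 160, 201, 204, 205, 205, 90, 125, 173]
256 [139, 95, 92, 93, 93, 52, 38, 33, 159, 106, 195, 180, 138, 98, 182, 116]
257 [177, 88, 85, 87, 89, 50, 35, 35, 70, 90, 92, 107, 107, 155, 164, 84]
258 [90, 95, 86, 89, 90, 51, 33, 38, 84, 92, 88, 79, 187, 158, 93, 60]
259 [74, 80, 87, 92, 87, 71, 58, 57, 82, 86, 82, 122, 99, 79, 76, 36]
260 [68, 82, 76, 76, 87, 90, 96, 96, 96, 92, 85, 78, 81, 76, 48, 32]
261 [30, 70, 78, 81, 81, 81, 84, 79, 84, 81, 79, 80, 81, 50, 27, 30]
[355.05442954 243.8535    ] [354.69310805 251.87462627] [354.62464639 253.39443516]
```

View pics/c11.png

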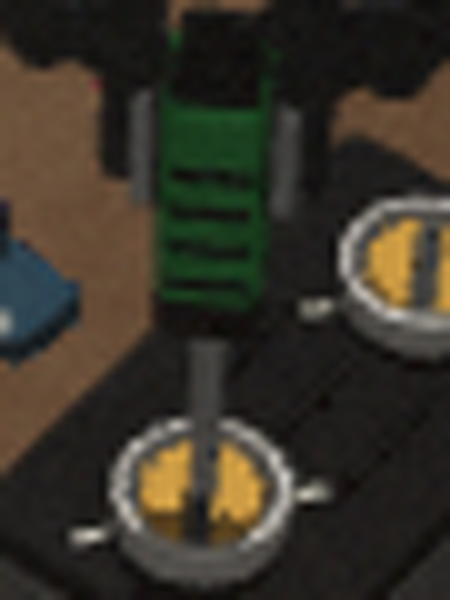

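```bash
python3 -m crank '{"dp":[[0,0,-0.2],[0,0,-0.2],[0,0,-0.15],[0,0,-0.15],[0,0,0],[0,0,0]],"delta_rot":[[0,0,0],[0,0,0],[0,0,0],[0,0,0],[0,0,0],[0,0,0]],"claw":[255,255,255,255,255,255]}';python3 -c "
from rig import *;s=sense();print(s['force'],s['wrist_torque'],s['eef_pos'])"
```

```text
time_s: 9.95
eef_pos: [444.6, 55.5, 171.3]
ee_rot: [-0.0, 0.437, 0.9, -0.0]
force: [0.6, 0.0, -1.5]
grip_width: 0.273
[ 0.55655177  0.01121343 -1.47787411] [ 0.02291311 -0.0171218  -0.00576908] [444.59214965  55.46737285 171.2983016 ]
```

```bash
python3 -m crank '{"dp":[[0,0,-0.1],[0,0,-0.1],[0,0,-0.1],[0,0,0],[0,0,0]],"delta_rot":[[0,0,0],[0,0,0],[0,0,0],[0,0,0],[0,0,0]],"claw":[255,255,255,255,255]}';python3 -c "
from rig import *;s=sense();print(s['force'],s['wrist_torque'],s['eef_pos'])"
```

```text
time_s: 10.45
eef_pos: [444.6, 55.5, 168.3]
ee_rot: [-0.0, 0.437, 0.9, -0.0]
force: [0.0, -0.2, -1.2]
grip_width: 0.275
[ 0.0232135  -0.23723754 -1.23935546] [ 0.05005232 -0.01370835  0.00633715] [444.56428652  55.48365008 168.28870272]
```

```bash
python3 -m crank '{"dp":[[0,0,0],[0,0,0],[0,0,0],[0,0,0],[0,0,0],[0,0,0],[0,0,0],[0,0,0],[0,0,0],[0,0,0]],"delta_rot":[[0,0,-3],[0,0,-4],[0,0,-4],[0,0,-5],[0,0,-5],[0,0,-5],[0,0,-5],[0,0,-5],[0,0,-4],[0,0,0]],"claw":[255,255,255,255,255,255,255,255,255,255]}';python3 -c "
from rig import *;s=sense();print(s['force'],s['wrist_torque'],s['eef_pos'])"; python3 - <<'E'
from ov import *
snap("scene")
ov('pics/scene7.png','pics/c12.png',325,195,65,70,8,[])
E
```

```text
time_s: 11.45
eef_pos: [445.2, 55.4, 168.5]
ee_rot: [0.001, 0.718, 0.696, 0.001]
force: [3.0, 0.0, -3.0]
grip_width: 0.27
[ 3.03244323  0.02997473 -2.96078572] [ 0.05362175 -0.87869984  0.03067466] [445.19990097  55.39989698 168.4978865 ]
pics/scene7.png
```

View pics/c12.png

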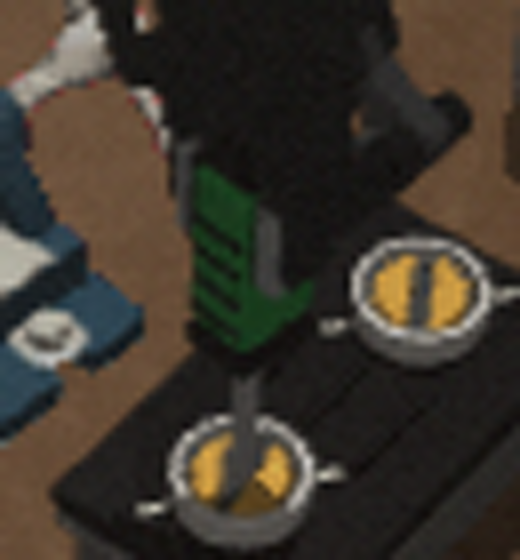

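```bash
python3 -m crank '{"dp":[[0.03,0,0],[0,0,0],[0,0,0],[0,0,0],[0,0,0],[0,0,0],[0,0,0],[0,0,0]],"delta_rot":[[0,0,-3],[0,0,-4],[0,0,-4],[0,0,-4],[0,0,-4],[0,0,-4],[0,0,-4],[0,0,0]],"claw":[255,255,255,255,255,255,255,255]}';python3 -c "
from rig import *;s=sense();print(s['force'],s['wrist_torque'],s['eef_pos'])"; python3 - <<'E'
from ov import *
snap("scene")
ov('pics/scene8.png','pics/c13.png',325,195,65,70,8,[])
E
```

```text
time_s: 12.3
eef_pos: [445.6, 55.3, 168.8]
ee_rot: [0.001, 0.86, 0.509, 0.001]
force: [4.4, -0.3, 1.2]
grip_width: 0.274
[ 4.36145832 -0.28656181  1.15857196] [-0.30313299 -0.86793682  0.08567186] [445.58259252  55.26004944 168.83980334]
pics/scene8.png
```

View pics/c13.png

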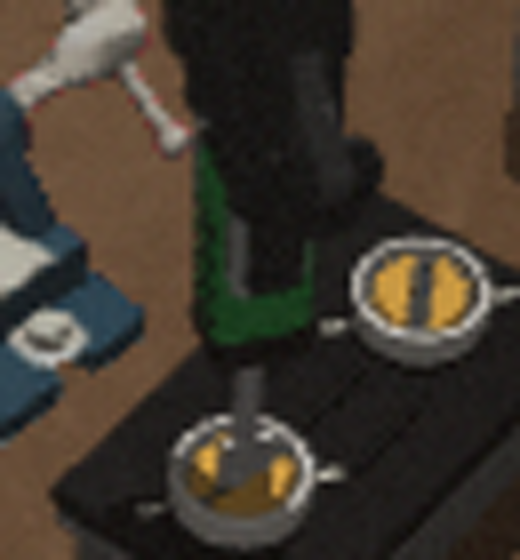

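```bash
python3 -m crank '{"dp":[[0.03,0,0],[0,0,0],[0,0,0],[0,0,0],[0,0,0]],"delta_rot":[[0,0,-3],[0,0,-3],[0,0,-3],[0,0,-1],[0,0,0]],"claw":[255,255,255,255,255]}';python3 -c "
from rig import *;s=sense();print(s['force'],s['wrist_torque'],s['eef_pos'],s['ee_rot'])"; python3 -m crank '{"dp":[[0,0,0],[0,0,0],[0,0,0]],"delta_rot":[[0,0,-2],[0,0,-1],[0,0,0]],"claw":[255,255,255]}';python3 -c "
from rig import *;s=sense();print(s['force'],s['wrist_torque'],s['eef_pos'],s['ee_rot'])"
```

```text
time_s: 12.85
eef_pos: [445.7, 55.3, 168.8]
ee_rot: [0.001, 0.901, 0.433, 0.001]
force: [4.0, -1.5, 3.5]
grip_width: 0.268
[ 4.01173364 -1.54865478  3.49579459] [-0.55330108 -1.03055861  0.05680284] [445.70985524  55.26728306 168.75140807] [6.38666234e-04 9.01403747e-01 4.32978583e-01 6.51093627e-04]
time_s: 13.15
eef_pos: [445.7, 55.2, 168.7]
ee_rot: [0.001, 0.913, 0.409, 0.001]
force: [4.4, -2.1, 3.8]
grip_width: 0.271
[ 4.40951588 -2.05086842  3.83673143] [-0.73910406 -1.23668664  0.0976438 ] [445.66788438  55.237926   168.69163344] [5.66388806e-04 9.12640766e-01 4.08761747e-01 5.88343486e-04]
```

```bash
for i in 1; do python3 -m crank '{"dp":[[0,0,0],[0,0,0],[0,0,0]],"delta_rot":[[0,0,-2],[0,0,-1],[0,0,0]],"claw":[255,255,255]}';python3 -c "
from rig import *;s=sense();print(s['force'],s['wrist_torque'])"; done; python3 - <<'E'
from ov import *
snap("scene")
ov('pics/scene9.png','pics/c14.png',335,225,40,45,13,[])
E
```

```text
time_s: 13.45
eef_pos: [445.7, 55.2, 168.6]
ee_rot: [0.001, 0.923, 0.385, 0.001]
force: [4.8, -2.5, 4.1]
grip_width: 0.272
[ 4.78523738 -2.53980264  4.09037125] [-0.79438533 -1.23247869  0.04765405]
pics/scene9.png
```

View pics/c14.png

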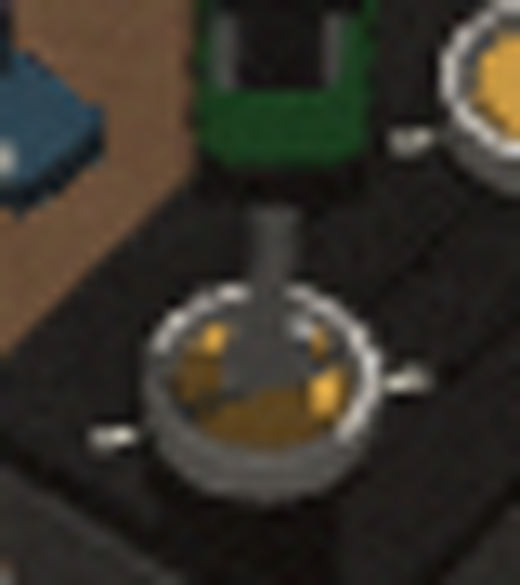

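```bash
python3 -m crank '{"dp":[[0,0,0],[0,0,0],[0,0,0]],"delta_rot":[[0,0,-2],[0,0,-1],[0,0,0]],"claw":[255,255,255]}';python3 -c "
from rig import *;s=sense();print(s['force'],s['wrist_torque'])";python3 -m crank '{"dp":[[0,0,0],[0,0,0],[0,0,0]],"delta_rot":[[0,0,-2],[0,0,-1],[0,0,0]],"claw":[255,255,255]}';python3 -c "
from rig import *;s=sense();print(s['force'],s['wrist_torque'])"
```

```text
time_s: 13.8
eef_pos: [445.7, 55.2, 168.7]
ee_rot: [0.001, 0.933, 0.36, 0.001]
force: [4.5, -2.6, 4.2]
grip_width: 0.269
[ 4.51803177 -2.60271826  4.1603476 ] [-0.83402259 -1.19179332  0.03359696]
time_s: 14.1
eef_pos: [445.7, 55.2, 168.7]
ee_rot: [0.001, 0.942, 0.336, 0.001]
force: [4.5, -3.2, 4.1]
grip_width: 0.272
[ 4.46126032 -3.22840666  4.11599579] [-0.9180234  -1.23408354  0.11443529]
```

```bash
python3 - <<'E'
from ov import *
snap("scene")
ov('pics/scene10.png','pics/c15.png',335,225,40,45,13,[])
E
```

```text
pics/scene10.png
```

View pics/c15.png

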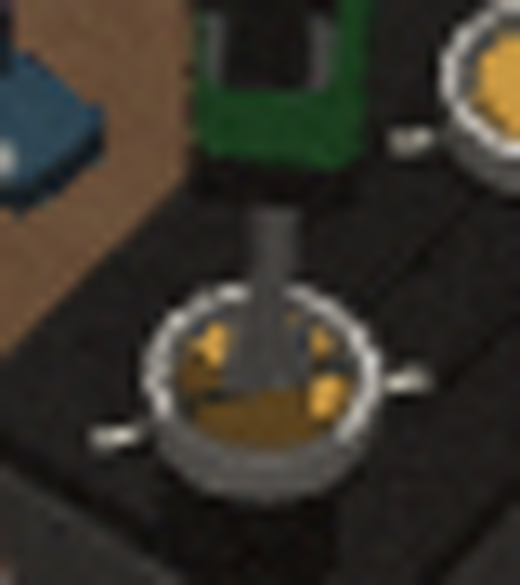

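```bash
python3 -m crank '{"dp":[[0.06,-0.04,0],[0,0,0],[0,0,0],[0,0,0]],"delta_rot":[[0,0,-1],[0,0,-1],[0,0,-1],[0,0,0]],"claw":[255,255,255,255]}';python3 -c "
from rig import *;s=sense();print(s['force'],s['wrist_torque'])";python3 -m crank '{"dp":[[0,0,0],[0,0,0],[0,0,0]],"delta_rot":[[0,0,-2],[0,0,-1],[0,0,0]],"claw":[255,255,255]}';python3 -c "
from rig import *;s=sense();print(s['force'],s['wrist_torque'])"; python3 - <<'E'
from ov import *
snap("scene")
ov('pics/scene11.png','pics/c16.png',335,225,40,45,13,[])
E
```

```text
time_s: 14.55
eef_pos: [446.0, 54.9, 168.6]
ee_rot: [0.0, 0.95, 0.311, 0.0]
force: [2.2, -3.2, 6.3]
grip_width: 0.27
[ 2.22947615 -3.19782316  6.25439107] [-0.61346696 -0.9458846   0.09776712]
time_s: 14.85
eef_pos: [446.0, 54.9, 168.7]
ee_rot: [0.0, 0.958, 0.286, 0.0]
force: [3.7, -3.4, 6.5]
grip_width: 0.269
[ 3.7093313  -3.35778412  6.46742942] [-0.7487696  -0.93083716  0.14009042]
pics/scene11.png
```

View pics/c16.png

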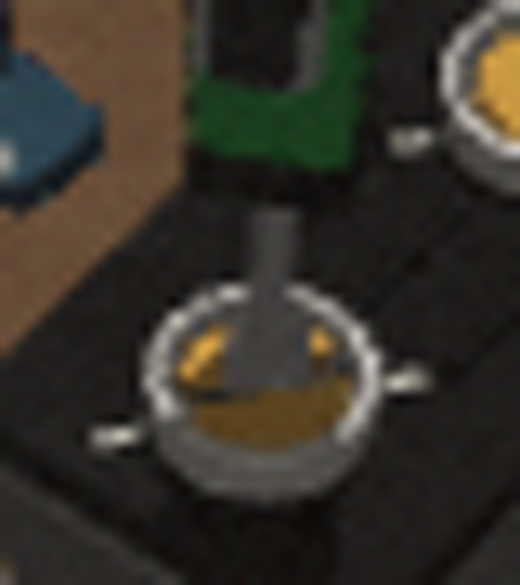

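```bash
python3 -m crank '{"dp":[[0,0,0],[0,0,0],[0,0,0],[0,0,0]],"delta_rot":[[0,0,-2],[0,0,-2],[0,0,0],[0,0,0]],"claw":[255,255,255,255]}';python3 -c "
from rig import *;s=sense();print(s['force'],s['wrist_torque'],s['joints'])"
```

```text
time_s: 15.3
eef_pos: [446.1, 54.8, 168.8]
ee_rot: [0.001, 0.968, 0.253, 0.0]
force: [3.0, -3.4, 6.8]
grip_width: 0.272
[ 3.03058751 -3.43539482  6.83247051] [-0.88951597 -0.88129674  0.22855762] [-1.39109506e-01  2.11036801e-01  1.80495586e+00 -8.65861710e-04
  1.12448247e+00  9.20908701e-01]
```

```bash
python3 -m crank '{"dp":[[0,0,0],[0,0,0],[0,0,0],[0,0,0.5],[0,0,1],[0,0,1.5],[0,0,1.5],[0,0,0]],"delta_rot":[[0,0,4],[0,0,5],[0,0,5],[0,0,0],[0,0,0],[0,0,0],[0,0,0],[0,0,0]],"claw":[255,255,255,255,255,255,255,255]}'; python3 - <<'E'
from slot import *
from ov import *
im,d=snap("scene")
print(sense()['eef_pos'])
ov('pics/scene12.png','pics/c17.png',325,195,65,70,8,[])
print(slotfit("scene",im,(354.8,253.6),40,170))
# marks
c="scene"
im0=np.load('pics/top0.npz')['im']
g=cv2.cvtColor(im0,cv2.COLOR_RGB2GRAY)
for cc,im_ in (("top",im0),("scene",im)):
  for C in ([(447.98,56.15),(457.95,-32.9)] if cc=="top" else [(443.88,55.6),(453.76,-33.37)]):
    g=cv2.cvtColor(im_,cv2.COLOR_RGB2GRAY).astype(np.float32)
    best=[]
    for a in np.arange(20,110,1.0):
        v=[]
        for s in (1,-1):
            for r in np.arange(24,28.1,1):
                u=proj(cc,(C[0]+s*r*np.cos(np.radians(a)),C[1]+s*r*np.sin(np.radians(a)),58)).astype(np.float32)
                v.append(cv2.remap(g,u[:1].reshape(1,1),u[1:].reshape(1,1),cv2.INTER_LINEAR)[0,0])
        best.append((np.mean(v),a))
    w=np.array(best); k=w[:,0]>w[:,0].max()*.6; print(cc,'marks',max(best),(w[k,0]*w[k,1]).sum()/w[k,0].sum())
E
```

```text
time_s: 16.1
eef_pos: [445.8, 55.3, 214.8]
ee_rot: [0.0, 0.93, 0.367, 0.001]
force: [0.7, 0.0, -1.1]
grip_width: 0.272
pics/scene12.png
[445.39126436  55.32143176 213.56652572]
(array([443.88331834,  55.61838134,  68.        ]), (np.float32(33.23949), np.float64(60.5), np.float64(0.75)))
top marks (np.float32(165.98946), np.float64(59.0)) 59.025976347231975
top marks (np.float32(166.51035), np.float64(59.0)) 59.08616027062156
scene marks (np.float32(142.59952), np.float64(58.0)) 58.8670127624415
scene marks (np.float32(97.15537), np.float64(58.0)) 79.33794828107241
```

View pics/c17.png

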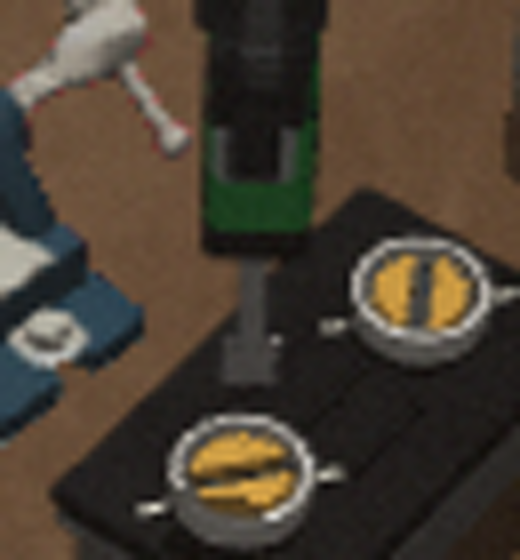

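```bash
python3 -m crank '{"dp":[[0.1,-0.9,0],[0.1,-0.9,0],[0.1,-0.9,0],[0.1,-0.9,0],[0.1,-0.9,0],[0.1,-0.9,0],[0.1,-0.9,0],[0.1,-0.9,0],[0.1,-0.85,0],[0.05,-0.84,0]],"delta_rot":[[0,0,8.3],[0,0,8.3],[0,0,8.3],[0,0,8.3],[0,0,8.3],[0,0,8.3],[0,0,8.3],[0,0,8.3],[0,0,8.4],[0,0,8.4]],"claw":[255,255,255,255,255,255,255,255,255,255]}';python3 -m crank '{"dp":[[0,0,-1.5],[0,0,-1.5],[0,0,-0.5],[0,0,0],[0,0,0]],"delta_rot":[[0,0,0],[0,0,0],[0,0,0],[0,0,0],[0,0,0]],"claw":[255,255,255,255,255]}'; cat > look.py <<'E'
from ov import *
import sys
im,d=snap("scene")
s=sense();p=np.array(s['eef_pos']);q=s['ee_rot'];print(p,'psi',np.degrees(2*np.arctan2(q[2],q[1])),s['force'],s['wrist_torque'])
n=sorted(glob.glob('pics/scene*.png'),key=os.path.getmtime)[-1]
x0,y0,w,h,f=map(int,sys.argv[2:7])
ov(n,sys.argv[1],x0,y0,w,h,f,[])
r=im[...,0].astype(int)
if len(sys.argv)>7:
    a,b,c0,c1=map(int,sys.argv[7:11])
    for i in range(a,b): print(i,list(map(int,r[i,c0:c1])))
for dz in (-75,-104.6): print(dz,proj("scene",p+[0,0,dz]))
print(proj("scene",[p[0],p[1],68]))
E
python3 look.py pics/c18.png 350 180 60 65 8 214 238 370 386
```

```text
time_s: 17.15
eef_pos: [454.5, -33.8, 212.2]
ee_rot: [-0.002, 0.449, 0.894, -0.0]
force: [0.2, -0.3, -1.9]
grip_width: 0.272
time_s: 17.65
eef_pos: [455.3, -33.8, 178.6]
ee_rot: [-0.0, 0.451, 0.893, 0.0]
force: [0.5, -0.6, -1.6]
grip_width: 0.269
pics/scene13.png
[455.44661187 -33.81510435 178.75503782] psi 126.38816428252775 [-0.01650761 -0.22940934 -1.43715453] [ 0.02113971  0.04978279 -0.00898413]
214 [97, 97, 98, 79, 29, 25, 17, 19, 17, 16, 19, 21, 13, 32, 95, 101]
215 [94, 95, 97, 98, 101, 80, 75, 55, 43, 40, 35, 37, 26, 68, 97, 100]
216 [97, 96, 97, 102, 102, 100, 106, 65, 64, 64, 86, 100, 103, 105, 100, 96]
217 [96, 98, 100, 99, 99, 95, 87, 66, 66, 63, 84, 101, 103, 100, 102, 99]
218 [65, 76, 94, 94, 100, 100, 84, 65, 65, 66, 80, 103, 103, 98, 99, 101]
219 [34, 31, 41, 70, 96, 102, 89, 66, 68, 66, 99, 106, 105, 100, 96, 96]
220 [32, 31, 31, 28, 41, 69, 76, 64, 66, 66, 98, 103, 102, 102, 98, 97]
221 [25, 29, 29, 30, 29, 29, 37, 62, 66, 73, 100, 110, 109, 101, 98, 99]
222 [33, 27, 33, 26, 31, 31, 46, 63, 68, 72, 104, 106, 105, 100, 96, 94]
223 [27, 29, 27, 26, 30, 32, 49, 62, 70
[... 489 characters left out ...]
230 [108, 98, 191, 201, 201, 200, 117, 73, 62, 147, 195, 199, 201, 146, 68, 179]
231 [98, 97, 191, 202, 200, 197, 90, 53, 66, 188, 200, 200, 200, 121, 66, 180]
232 [111, 129, 167, 194, 201, 112, 70, 41, 63, 190, 200, 202, 201, 118, 59, 179]
233 [177, 112, 91, 86, 188, 101, 67, 37, 66, 188, 199, 200, 176, 90, 130, 182]
234 [132, 187, 94, 85, 91, 75, 42, 33, 42, 86, 91, 89, 84, 117, 180, 101]
235 [69, 81, 84, 85, 85, 72, 41, 32, 56, 87, 88, 80, 126, 191, 113, 71]
236 [68, 74, 88, 97, 93, 70, 56, 59, 67, 86, 84, 181, 158, 90, 75, 44]
237 [53, 73, 76, 81, 77, 86, 91, 95, 95, 98, 84, 83, 77, 79, 59, 26]
-75 [377.68166675 220.82723833]
-104.6 [376.95644706 228.97143846]
[376.80865767 230.63110987]
```

View pics/c18.png

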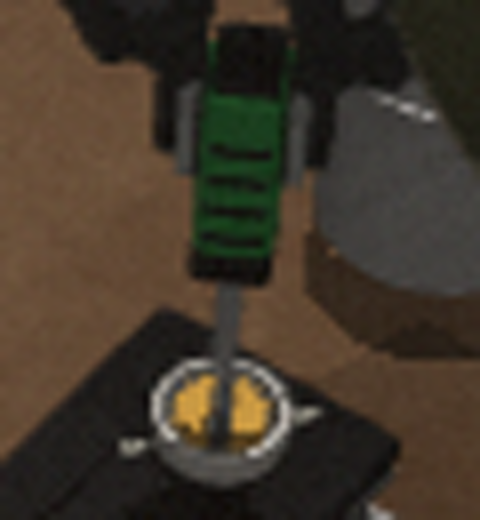

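```bash
python3 -m crank '{"dp":[[-0.03,-0.04,-0.2],[0,0,-0.2],[0,0,-0.2],[0,0,-0.1],[0,0,0],[0,0,0]],"delta_rot":[[0,0,0],[0,0,0],[0,0,0],[0,0,0],[0,0,0],[0,0,0]],"claw":[255,255,255,255,255,255]}';python3 -c "
from rig import *;s=sense();print(s['force'],s['wrist_torque'],s['eef_pos'])"
```

```text
time_s: 18.3
eef_pos: [455.0, -34.2, 171.3]
ee_rot: [0.0, 0.451, 0.893, 0.0]
force: [0.1, -0.4, -1.3]
grip_width: 0.272
[ 0.11326206 -0.42051772 -1.33722269] [-0.00173047  0.02013713 -0.00992266] [455.0106452  -34.24056012 171.33539316]
```

```bash
python3 -m crank '{"dp":[[0,0,-0.1],[0,0,-0.1],[0,0,-0.15],[0,0,0],[0,0,0]],"delta_rot":[[0,0,0],[0,0,0],[0,0,0],[0,0,0],[0,0,0]],"claw":[255,255,255,255,255]}';python3 -c "
from rig import *;s=sense();print(s['force'],s['wrist_torque'],s['eef_pos'])"
```

```text
time_s: 18.8
eef_pos: [455.0, -34.2, 167.7]
ee_rot: [-0.0, 0.451, 0.893, -0.0]
force: [-0.6, -0.6, -1.7]
grip_width: 0.275
[-0.61818847 -0.57952767 -1.650113  ] [-0.00147919 -0.00578792  0.00365976] [454.95811441 -34.24432893 167.74494432]
```

```bash
python3 -m crank '{"dp":[[0,0,0],[0,0,0],[0,0,0],[0,0,0],[0,0,0],[0,0,0],[0,0,0],[0,0,0],[0,0,0],[0,0,0]],"delta_rot":[[0,0,-3],[0,0,-4],[0,0,-5],[0,0,-5],[0,0,-5],[0,0,-5],[0,0,-5],[0,0,-5],[0,0,-5],[0,0,0]],"claw":[255,255,255,255,255,255,255,255,255,255]}';python3 -c "
from rig import *;s=sense();print(s['force'],s['wrist_torque'],s['eef_pos'])"; python3 -m crank '{"dp":[[0,0,0],[0,0,0],[0,0,0],[0,0,0],[0,0,0],[0,0,0],[0,0,0],[0,0,0],[0,0,0],[0,0,0]],"delta_rot":[[0,0,-4],[0,0,-4],[0,0,-4],[0,0,-4],[0,0,-4],[0,0,-4],[0,0,-4],[0,0,-4],[0,0,-3],[0,0,0]],"claw":[255,255,255,255,255,255,255,255,255,255]}';python3 -c "
from rig import *;s=sense();print(s['force'],s['wrist_torque'],s['eef_pos'])"; python3 look.py pics/c19.png 350 195 55 55 9
```

```text
time_s: 19.8
eef_pos: [455.5, -34.3, 168.0]
ee_rot: [0.001, 0.741, 0.671, 0.0]
force: [1.9, 0.1, -2.8]
grip_width: 0.272
[ 1.88881579  0.06864711 -2.81822624] [-0.03439891 -0.74783054  0.05834725] [455.48058431 -34.34714116 167.96343483]
time_s: 20.8
eef_pos: [455.6, -34.6, 168.0]
ee_rot: [0.001, 0.908, 0.419, 0.001]
force: [4.2, -2.8, -3.0]
grip_width: 0.273
[ 4.16616942 -2.82204093 -2.96528834] [-5.17214672e-01 -9.53409218e-01 -8.25746566e-04] [455.58442345 -34.57397341 168.03558816]
pics/scene14.png
[455.53473698 -34.59450646 168.03405505] psi 49.55347666108438 [ 3.97653586 -1.33776225 -3.01070653] [-0.60946837 -1.11085172  0.09365889]
-75 [377.60803079 223.61705013]
-104.6 [376.88856139 231.66429821]
[376.99799092 230.4403315 ]
```

View pics/c19.png

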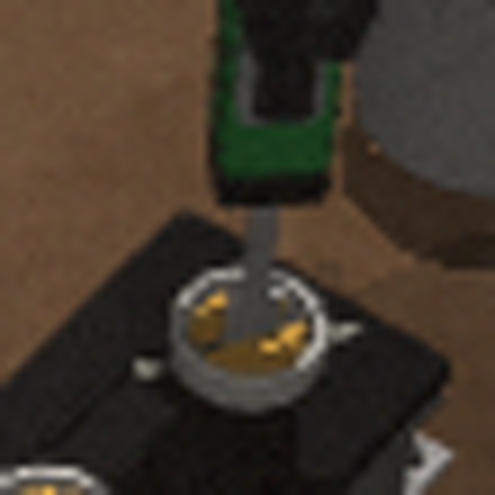

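```bash
python3 -m crank '{"dp":[[0.06,-0.03,0],[0,0,0],[0,0,0],[0,0,0],[0,0,0],[0,0,0]],"delta_rot":[[0,0,-2],[0,0,-2],[0,0,-2],[0,0,-2],[0,0,-2],[0,0,0]],"claw":[255,255,255,255,255,255]}';python3 -c "
from rig import *;s=sense();print(s['force'],s['wrist_torque'],s['eef_pos'])"; python3 -m crank '{"dp":[[0,0,0],[0,0,0],[0,0,0],[0,0,0],[0,0,0]],"delta_rot":[[0,0,-2],[0,0,-2],[0,0,-2],[0,0,0],[0,0,0]],"claw":[255,255,255,255,255]}';python3 -c "
from rig import *;s=sense();print(s['force'],s['wrist_torque'],s['eef_pos'])";python3 -m crank '{"dp":[[0,0,0],[0,0,0],[0,0,0],[0,0,0]],"delta_rot":[[0,0,-2],[0,0,-2],[0,0,0],[0,0,0]],"claw":[255,255,255,255]}';python3 -c "
from rig import *;s=sense();print(s['force'],s['wrist_torque'],s['eef_pos'])"
```

```text
time_s: 21.45
eef_pos: [455.8, -34.8, 168.0]
ee_rot: [0.0, 0.941, 0.338, 0.0]
force: [3.0, -1.5, -2.4]
grip_width: 0.273
[ 2.96317141 -1.51995502 -2.43795127] [-0.59316718 -0.87364813  0.13017761] [455.84726815 -34.78778559 167.96815298]
time_s: 21.95
eef_pos: [455.8, -34.8, 168.2]
ee_rot: [0.0, 0.957, 0.288, 0.0]
force: [2.1, -2.7, 2.9]
grip_width: 0.273
[ 2.11102227 -2.67216067  2.88742149] [-0.72316097 -0.51960393  0.19405177] [455.81935986 -34.76257126 168.20215566]
time_s: 22.35
eef_pos: [456.0, -34.9, 168.5]
ee_rot: [0.001, 0.967, 0.255, 0.001]
force: [1.9, -2.3, 6.6]
grip_width: 0.27
[ 1.86742287 -2.25089113  6.57798299] [-0.82946988 -0.41721547  0.22668798] [456.00257328 -34.853215   168.51370457]
```

```bash
python3 -m crank '{"dp":[[0,0,0],[0,0,0],[0,0,0],[0,0,0]],"delta_rot":[[0,0,-3],[0,0,-2],[0,0,0],[0,0,0]],"claw":[255,255,255,255]}';python3 -c "
from rig import *;s=sense();print(s['force'],s['wrist_torque'],s['eef_pos'])"; python3 look.py pics/c20.png 350 195 55 55 9; python3 -m crank '{"dp":[[0,0,0],[0,0,0],[0,0,0],[0,0,0],[0,0,0.5],[0,0,1],[0,0,1.5],[0,0,1.5],[0,0,0]],"delta_rot":[[0,0,5],[0,0,5],[0,0,5],[0,0,5],[0,0,0],[0,0,0],[0,0,0],[0,0,0],[0,0,0]],"claw":[255,255,255,255,255,255,255,255,255]}'; python3 look.py pics/c21.png 335 195 70 70 8; python3 - <<'E'
from slot import *
im=np.load('pics/scene16.npz')['im']
print(slotfit("scene",im,(354.8,253.6),40,170),slotfit("scene",im,(377.2,231.1),40,170))
E
```

```text
time_s: 22.75
eef_pos: [456.1, -35.0, 168.6]
ee_rot: [0.001, 0.977, 0.213, 0.001]
force: [1.7, -3.3, 5.9]
grip_width: 0.271
[ 1.70301999 -3.34142964  5.93830809] [-0.95843021 -0.54152839  0.3018726 ] [456.12724146 -34.99669962 168.60207997]
pics/scene15.png
[456.11038471 -35.01314256 168.60928726] psi 24.55018115854579 [ 1.85088965 -3.66031338  6.16535775] [-0.99839644 -0.51290488  0.34449443]
-75 [377.56156272 223.23845216]
-104.6 [376.84286878 231.29184415]
[376.93837827 230.22160363]
time_s: 23.7
eef_pos: [455.9, -34.4, 214.6]
ee_rot: [0.001, 0.926, 0.377, 0.001]
force: [-1.3, -0.2, -1.7]
grip_width: 0.27
pics/scene16.png
[455.46566578 -34.31989151 213.33283833] psi 44.34408476104306 [-0.13574724  0.3272114  -1.31930346] [0.00709096 0.00738631 0.00133117]
-75 [378.69989978 210.84182294]
-104.6 [377.94323611 219.31461086]
[376.94290195 230.51591398]
(array([443.88331834,  55.61838134,  68.        ]), (np.float32(34.714787), np.float64(59.99999999999999), np.float64(0.5))) (array([453.76288727, -33.37175793,  68.        ]), (np.float32(38.11706), np.float64(58.00000000000001), np.float64(0.25)))
```

View pics/c21.png

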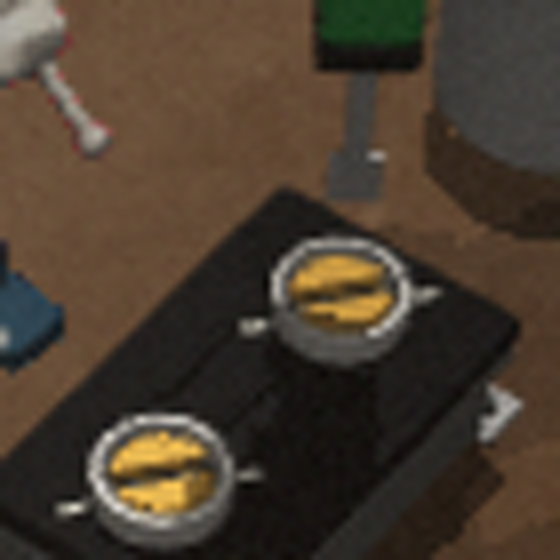

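```bash
python3 -m crank '{"dp":[[0,0,2],[0.4,-1.2,0],[0.8,-2.7,0],[0.8,-2.7,0],[0.8,-2.7,0],[0.8,-2.7,0],[0.8,-2.7,0],[0.35,-1.5,0],[0,0,0],[0,0,0]],"delta_rot":[[0,0,0],[0,0,0],[0,0,0],[0,0,0],[0,0,0],[0,0,0],[0,0,0],[0,0,0],[0,0,0],[0,0,0]],"claw":[255,255,255,255,255,255,255,255,255,255]}'; python3 look.py pics/c22.png 360 125 80 80 7; python3 -c "
from h import *
snap('top')"
```

```text
time_s: 24.75
eef_pos: [502.7, -196.0, 232.1]
ee_rot: [-0.001, 0.926, 0.378, -0.0]
force: [0.9, -0.2, -0.7]
grip_width: 0.272
pics/scene17.png
[ 502.80254142 -195.68621184  232.42079051] psi 44.41674992045124 [ 0.50185137  0.3282931  -0.77975582] [ 0.00288921  0.0120308  -0.0226323 ]
-75 [408.82027425 161.83469124]
-104.6 [407.62431245 170.61942792]
[405.32035165 187.54278533]
pics/top3.png
```

View pics/c22.png

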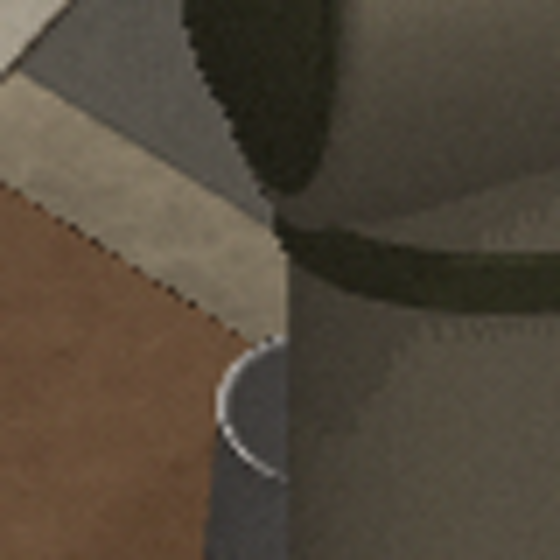

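View pics/top3.png

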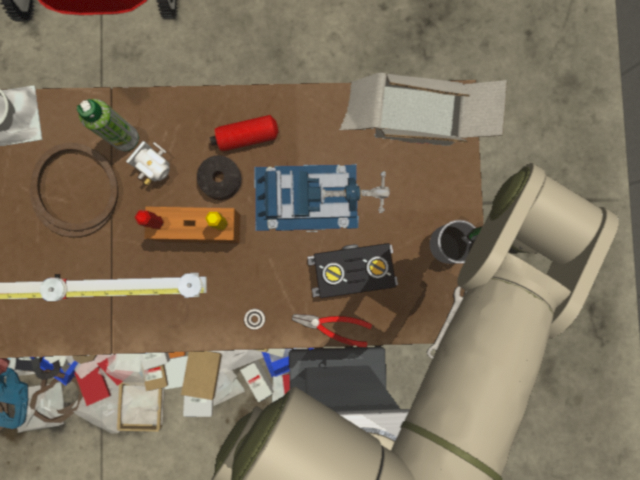

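Top view: the housing is fully visible (slots near (333,273) and (377,267)); red and yellow still stand in the block; cup at (455,242) partly behind the arm. I'll measure the slots' angles here.

```bash
python3 - <<'E'
from slot import *
im=np.load('pics/top3.npz')['im']
for e in [(333.,273.),(377.,266.8)]:
    print(slotfit("top",im,e,30,150))
    # finer: dark weighted moment orientation
    C=at_z("top",e,68); g=np.arange(-14,14.01,.25);X,Y=np.meshgrid(g,g)
    U=np.array([[proj("top",(C[0]+x,C[1]+y,68)) for x in g] for y in g]).astype(np.float32)
    D=cv2.remap(np.clip(im[...,0].astype(np.float32)-im[...,2],0,255),U[...,0],U[...,1],cv2.INTER_CUBIC)
    R=np.hypot(X,Y)<10; w=np.clip(D[R].max()*.6-D[R],0,None); x=X[R];y=Y[R]
    x=x-(w*x).sum()/w.sum();y=y-(w*y).sum()/w.sum()
    print(np.degrees(.5*np.arctan2(2*(w*x*y).sum(),(w*(x*x-y*y)).sum())))
cv2.imwrite('pics/c23.png',cv2.resize(im[235:305,300:400,::-1],None,fx=8,fy=8,interpolation=cv2.INTER_CUBIC))
E
```

```text
(array([447.98217218,  56.14594575,  68.        ]), (np.float32(17.714464), np.float64(59.00000000000001), np.float64(0.25)))
59.114189550522795
(array([457.94670917, -32.9154537 ,  68.        ]), (np.float32(18.013422), np.float64(59.00000000000001), np.float64(0.0)))
59.44911016698718
```

View pics/c23.png

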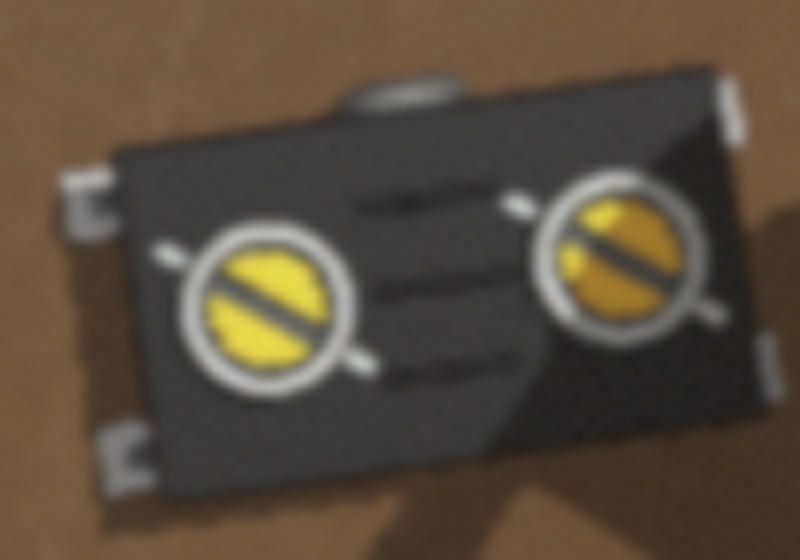

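```bash
python3 -m crank '{"dp":[[0,-0.1,-1.5],[0,0,-2],[0,0,-2],[0,0,-2],[0,0,-2],[0,0,-1.5],[0,0,-0.6],[0,0,-0.2],[0,0,0]],"delta_rot":[[0,0,0],[0,0,0],[0,0,0],[0,0,0],[0,0,0],[0,0,0],[0,0,0],[0,0,0],[0,0,0]],"claw":[255,255,255,255,255,255,255,255,255]}'; python3 -c "
from rig import *;s=sense();print(s['force'],s['wrist_torque'],s['eef_pos'])"
```

```text
time_s: 25.75
eef_pos: [503.3, -197.3, 115.4]
ee_rot: [0.0, 0.926, 0.378, 0.0]
force: [0.3, 0.1, -1.5]
grip_width: 0.264
[ 0.31731707  0.13706204 -1.46836137] [-0.00181636  0.01948333 -0.00339132] [ 503.30438788 -197.34750337  115.37812372]
```

```bash
python3 -m crank '{"dp":[[0,0,-0.2],[0,0,-0.2],[0,0,-0.1],[0,0,0],[0,0,0]],"delta_rot":[[0,0,0],[0,0,0],[0,0,0],[0,0,0],[0,0,0]],"claw":[255,255,255,255,255]}'; python3 -c "
from rig import *;s=sense();print(s['force'],s['wrist_torque'],s['eef_pos'])"
```

```text
time_s: 26.25
eef_pos: [503.1, -197.6, 109.8]
ee_rot: [0.0, 0.926, 0.378, 0.0]
force: [-0.4, 0.8, -1.4]
grip_width: 0.269
[-0.35520761  0.82848767 -1.42553259] [ 0.0263912  -0.00500988  0.0065531 ] [ 503.07385451 -197.5586169   109.82942858]
```

```bash
python3 -m crank '{"dp":[[0,0,0],[0,0,0],[0,0,0],[0,0,0],[0,0,0],[0,0,0],[0,0,0],[0,0,0],[0,0,0],[0,0,0]],"delta_rot":[[0,0,0],[0,0,0],[0,0,0],[0,0,0],[0,0,0],[0,0,0],[0,0,0],[0,0,0],[0,0,0],[0,0,0]],"claw":[175,165,150,135,120,100,80,60,40,20]}' 20; python3 -m crank '{"dp":[[0,0,0],[0,0,0],[0,0,0],[0,0,0],[0,0,0]],"delta_rot":[[0,0,0],[0,0,0],[0,0,0],[0,0,0],[0,0,0]],"claw":[0,0,0,0,0]}'; python3 look.py pics/c24.png 360 125 80 80 7;  python3 -c "
from h import *
im,d=snap('top')
cv2.imwrite('pics/c25.png',cv2.resize(im[190:290,400:520,::-1],None,fx=6,fy=6,interpolation=cv2.INTER_CUBIC))"
```

```text
time_s: 27.25
eef_pos: [503.1, -197.5, 109.8]
ee_rot: [-0.0, 0.926, 0.378, -0.0]
force: [-0.7, -0.5, -0.4]
grip_width: 0.927
time_s: 27.75
eef_pos: [503.1, -197.5, 109.8]
ee_rot: [-0.0, 0.926, 0.378, -0.0]
force: [-0.2, -1.1, 0.2]
grip_width: 1.004
pics/scene18.png
[ 503.09926751 -197.54233324  109.79819006] psi 44.39136038023421 [ 0.57782668  0.80204757 -0.1262288 ] [-0.01456419  0.00875174  0.00997127]
-75 [404.47550427 196.07291517]
-104.6 [403.4196035  203.79403657]
[405.69876919 187.12796773]
pics/top4.png
```

View pics/c25.png

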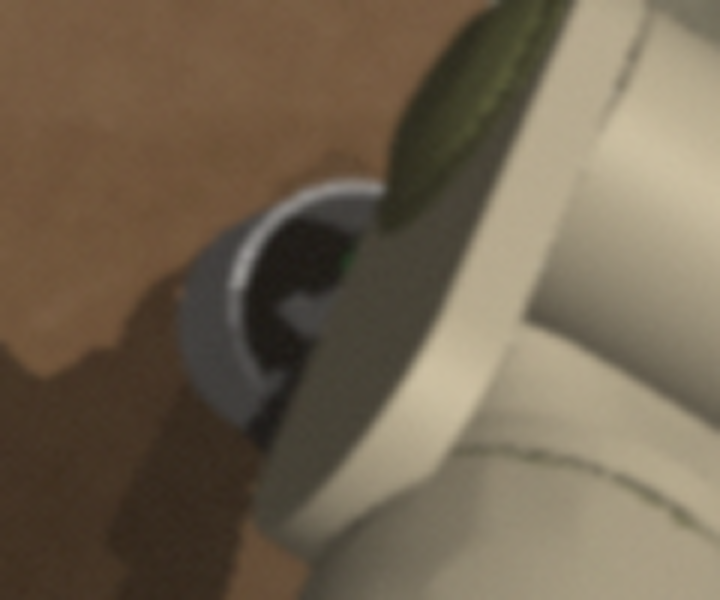

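Arm hides most of the cup; a bit of green handle shows at (457,232). The jaws are open with no load, so I'll lift slowly straight up.

```bash
python3 -m crank '{"dp":[[0,0,0.5],[0,0,0.8],[0,0,1],[0,0,1.2],[0,0,1.5],[0,0,2],[0,0,2],[0,0,2.5],[0,0,3],[0,0,3]],"delta_rot":[[0,0,0],[0,0,0],[0,0,0],[0,0,0],[0,0,0],[0,0,0],[0,0,0],[0,0,0],[0,0,0],[0,0,0]],"claw":[0,0,0,0,0,0,0,0,0,0]}'; python3 -m crank '{"dp":[[0,0,2],[-1,2,1],[-1.5,3,0],[-1.5,3,0],[-1.5,3,0],[-1.5,3,0],[-1.5,3,0],[-1,2,0],[0,0,0],[0,0,0]],"delta_rot":[[0,0,0],[0,0,0],[0,0,0],[0,0,0],[0,0,0],[0,0,0],[0,0,0],[0,0,0],[0,0,0],[0,0,0]],"claw":[0,0,0,0,0,0,0,0,0,0]}'; python3 look.py pics/c26.png 360 125 80 80 7;  python3 -c "
from h import *
im,d=snap('top')
cv2.imwrite('pics/c27.png',im[120:360,260:560,::-1].repeat(2,0).repeat(2,1))"
```

```text
time_s: 28.85
eef_pos: [502.8, -197.3, 287.0]
ee_rot: [0.0, 0.926, 0.378, 0.0]
force: [0.9, -0.2, -0.9]
grip_width: 0.999
time_s: 29.85
eef_pos: [408.1, -7.6, 315.6]
ee_rot: [0.001, 0.926, 0.378, 0.0]
force: [-0.3, 0.4, 0.1]
grip_width: 0.997
pics/scene19.png
[408.29525846  -7.94334719 315.33379487] psi 44.384157749011415 [ 0.67531874 -0.56206862  0.44904313] [-0.00041932  0.00897707  0.00289412]
-75 [389.70986958 196.24336314]
-104.6 [388.68072465 205.75988146]
[384.20809703 247.11833494]
pics/top5.png
```

View pics/c26.png

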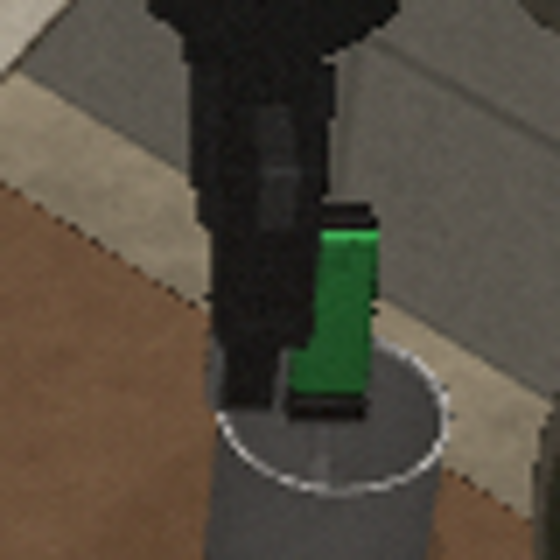

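View pics/c27.png

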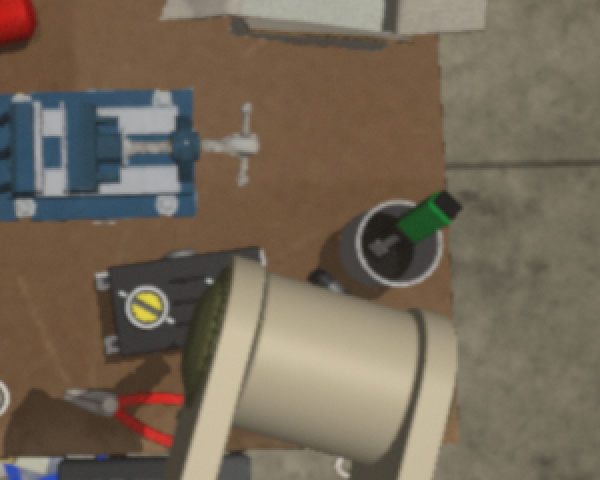

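```bash
python3 -m crank '{"dp":[[0,2,0],[0,4,0],[0,4,0],[0,4,0],[0,4,0],[0,2,0],[0,0,0],[0,0,0]],"delta_rot":[[0,0,0],[0,0,0],[0,0,0],[0,0,0],[0,0,0],[0,0,0],[0,0,0],[0,0,0]],"claw":[0,0,0,0,0,0,0,0]}'; python3 - <<'E'
from slot import *
from ov import *
im,d=snap("top"); im2,d2=snap("scene")
print(slotfit("scene",im2,(377.2,231.1),40,150),slotfit("top",im,(377.,266.8),40,150))
a=im[120:360,130:530,::-1]; b=im2[150:390,150:550,::-1]
cv2.imwrite('pics/c28.png',np.vstack([cv2.resize(a,(480,288)),cv2.resize(b,(480,288))]))
E
```

```text
time_s: 30.75
eef_pos: [408.5, 191.9, 314.6]
ee_rot: [0.0, 0.926, 0.378, -0.0]
force: [-0.2, 0.2, 0.3]
grip_width: 1.0
pics/top6.png
pics/scene20.png
(array([453.76288727, -33.37175793,  68.        ]), (np.float32(40.18157), np.float64(59.00000000000001), np.float64(0.25))) (array([457.94670917, -32.9154537 ,  68.        ]), (np.float32(19.422163), np.float64(59.00000000000001), np.float64(0.0)))
```

View pics/c28.png

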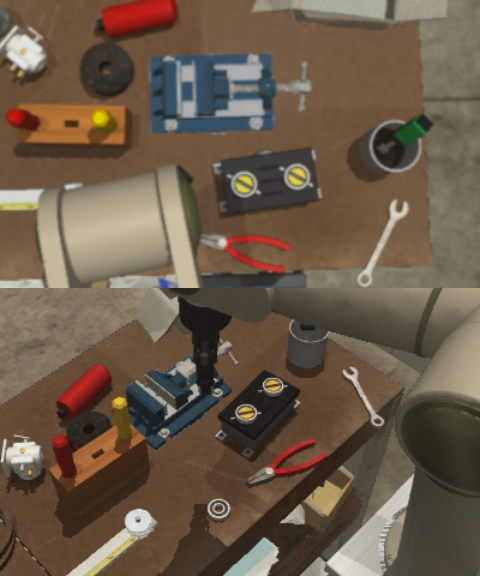

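Both views agree. The slots line up with the marks, the driver leans in the cup with its blade down, the red and yellow screwdrivers stand in the block, and the arm is clear.

```bash
python3 -c "
from rig import *
print(finish_job())"
```

```text
the job is handed in; nothing more can be done
None
```

I pulled the green driver from the block and turned both fasteners clockwise to their stops with its blade, left one first. Then I stood it blade down in the steel cup and let go. The job was handed in at about 31 s of the 67 s allowed.

**Last checks:**
- **Fasteners:** both slots measure 59.0° in the top camera, matching the white marks at 59.0°. The resisting torque reached 0.23 N·m on the left and 0.34 N·m on the right, well above the 0.06 N·m friction.
- **Driver:** it leans against the cup's rim with its blade on the cup floor. The gripper is open and well clear of everything.
- **Other tools:** the red and yellow screwdrivers still stand in the block.

**What disagreed:**
- **Camera positions:** the two cameras placed things about 4 mm apart in x. I lined the blade up with each slot in the scene camera instead, and both insertions showed no contact force.
- **Scene-camera slot angles:** these scattered between 58° and 60.5°; the top camera is the clearer view.
- **Turning past the marks:** the gripper had to turn about 30° or more beyond the slots to reach the stops, more than the slot's 15° of play. I took the rest as twist in the grip.

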